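Weed out the gas syringe whose plunger binds

TASK

Check the three gas syringes in the rack before the lesson: first draw all three plungers out to their stops, then push each one home without forcing it. One of them binds part-way in; run it in as far as it goes easily, roll that syringe sideways out of its spring clips and lay it gently, flat and lengthways in the aluminium tray. Leave the two good syringes seated in their clips with their plungers fully home, and do not disturb the glassware and bottles round the work.

Things in the scene. Friction and masses are not known exactly. Their poses are not given: they have to be found in the camera images.
- rack: Fixed grey rack, three rows of spring clips at y -96, -14, +68 mm. Deck 126 x 240 mm, top 15 mm high. Origin on the bench under its middle; x along the syringes to their nozzles (away from the robot), y across the rows, z up. A groove at its near edge (x -61 to -53 mm; front rail to x -70 mm, 21 mm high, with a post 42 mm high 9 to 20 mm to -y of each row) takes the flanges: they roll in y only.
- tray: Low open aluminium cleaning tray, fixed, outside 225 x 92 x 26 mm, walls and floor 4 mm, long side along its x (roughly the rack's x). Origin at the centre of its underside. Stands left or right of the rack. A syringe fits in lengthways only with its plunger well in.
- syringe_1: Loose clear gas syringe in row 1, 0.21 to 0.31 kg, one of three alike. Origin on the axis at mid-barrel (28 mm above the bench in the rack), x along the axis to the nozzle. Barrel 24 mm diameter, x -55 to +55 mm; nozzle to +71 mm; white flange 38 mm diameter at x -59 to -55 mm. 156 mm long with the plunger home, 231 mm with it drawn out.
- plunger_1 (a joint): How far plunger 1 is drawn out, m: 0 home, 0.075 outer stop; it moves along the syringe's -x. A free one takes 2 to 3 N. One of the three binds on the way in (unseen residue, chance which): it stops with 18 to 34 mm still out and gives only 1 to 4 mm more under 20 N. Drawing out is free in all. They start 42 to 62 mm out.
- disc_1 (a point): Centre of the outer face of plunger 1's thumb disc (32 mm diameter, 8 mm thick, facing the syringe's -x); moves with the plunger. Behind the disc the bare rod, 8 mm thick, runs 18 mm plus the drawn-out length to the flange: room to hook the disc from behind with a finger on each side of the rod. Home, this point is at syringe x -85 mm.
- seat_1 (a point): Where mid-barrel lies when seated in row 1, 28 mm above the bench; axes as the rack's. Two steel clips 12 mm wide at x -44 and +44 mm from here grip the barrel, 74 mm free between them. Each has a fixed jaw on the -y side that hooks over the barrel's top and, on the +y side, a sprung jaw pivoted at its foot, that folds outward to +y and springs back; tops 44 mm above the bench.
- lane_1 (a point): Where mid-barrel of syringe 1 comes to lie, 27 mm above the bench, when pushed squarely to +y between the clips (3 to 8 N): the sprung jaws fold and it rolls out 34 mm onto the deck, up to two low stop blocks (7 mm high, at the clips' x, 45 mm from the row's line). Straight up, the hooked jaws block it. From a barrel lying here to the next row's barrel are 24 mm.
- syringe_2: Loose clear gas syringe in row 2, 0.21 to 0.31 kg, one of three alike. Origin on the axis at mid-barrel (28 mm above the bench in the rack), x along the axis to the nozzle. Barrel 24 mm diameter, x -55 to +55 mm; nozzle to +71 mm; white flange 38 mm diameter at x -59 to -55 mm. 156 mm long with the plunger home, 231 mm with it drawn out.
- plunger_2 (a joint): How far plunger 2 is drawn out, m: 0 home, 0.075 outer stop; it moves along the syringe's -x. A free one takes 2 to 3 N. One of the three binds on the way in (unseen residue, chance which): it stops with 18 to 34 mm still out and gives only 1 to 4 mm more under 20 N. Drawing out is free in all. They start 42 to 62 mm out.
- disc_2 (a point): Centre of the outer face of plunger 2's thumb disc (32 mm diameter, 8 mm thick, facing the syringe's -x); moves with the plunger. Behind the disc the bare rod, 8 mm thick, runs 18 mm plus the drawn-out length to the flange: room to hook the disc from behind with a finger on each side of the rod. Home, this point is at syringe x -85 mm.
- seat_2 (a point): Where mid-barrel lies when seated in row 2, 28 mm above the bench; axes as the rack's. Two steel clips 12 mm wide at x -44 and +44 mm from here grip the barrel, 74 mm free between them. Each has a fixed jaw on the -y side that hooks over the barrel's top and, on the +y side, a sprung jaw pivoted at its foot, that folds outward to +y and springs back; tops 44 mm above the bench.
- lane_2 (a point): Where mid-barrel of syringe 2 comes to lie, 27 mm above the bench, when pushed squarely to +y between the clips (3 to 8 N): the sprung jaws fold and it rolls out 34 mm onto the deck, up to two low stop blocks (7 mm high, at the clips' x, 45 mm from the row's line). Straight up, the hooked jaws block it. From a barrel lying here to the next row's barrel are 24 mm.
- syringe_3: Loose clear gas syringe in row 3, 0.21 to 0.31 kg, one of three alike. Origin on the axis at mid-barrel (28 mm above the bench in the rack), x along the axis to the nozzle. Barrel 24 mm diameter, x -55 to +55 mm; nozzle to +71 mm; white flange 38 mm diameter at x -59 to -55 mm. 156 mm long with the plunger home, 231 mm with it drawn out.
- plunger_3 (a joint): How far plunger 3 is drawn out, m: 0 home, 0.075 outer stop; it moves along the syringe's -x. A free one takes 2 to 3 N. One of the three binds on the way in (unseen residue, chance which): it stops with 18 to 34 mm still out and gives only 1 to 4 mm more under 20 N. Drawing out is free in all. They start 42 to 62 mm out.
- disc_3 (a point): Centre of the outer face of plunger 3's thumb disc (32 mm diameter, 8 mm thick, facing the syringe's -x); moves with the plunger. Behind the disc the bare rod, 8 mm thick, runs 18 mm plus the drawn-out length to the flange: room to hook the disc from behind with a finger on each side of the rod. Home, this point is at syringe x -85 mm.
- seat_3 (a point): Where mid-barrel lies when seated in row 3, 28 mm above the bench; axes as the rack's. Two steel clips 12 mm wide at x -44 and +44 mm from here grip the barrel, 74 mm free between them. Each has a fixed jaw on the -y side that hooks over the barrel's top and, on the +y side, a sprung jaw pivoted at its foot, that folds outward to +y and springs back; tops 44 mm above the bench.
- lane_3 (a point): Where mid-barrel of syringe 3 comes to lie, 27 mm above the bench, when pushed squarely to +y between the clips (3 to 8 N): the sprung jaws fold and it rolls out 34 mm onto the deck, up to two low stop blocks (7 mm high, at the clips' x, 45 mm from the row's line). Straight up, the hooked jaws block it. From a barrel lying here to the next row's barrel are 24 mm.
- flask: Conical flask, 63 mm diameter, 105 mm high, loose bystander standing behind the rack; origin at the centre of its underside.
- cylinder: Measuring cylinder, foot 51 mm, 184 mm high, loose bystander standing behind the rack; origin at the centre of its underside.
- washer_bottle: Wash bottle, 58 x 82 mm, 182 mm high, loose bystander standing behind the tray; origin at the centre of its underside.
- dropper: Dropper bottle, 33 mm diameter, 94 mm high, loose bystander standing close behind the rack; origin at the centre of its underside.

How it is judged:
By the outcome, as a careful person would: the job done as asked, in the order asked, and still so for the second after the job is handed in, with the robot touching nothing.
It also fails if it takes over 72 s, if anything falls off the work surface, if the arm or the gripper's body presses on something with over 40 N, if the wrist force passes 120 N, or if a joint passes its speed limit or range.

ROBOT

A 6-joint arm with a two-finger parallel gripper is mounted at the origin on a cart in front of the work surface, level with it; the furniture and walls round the work are solid. World frame = base frame: x ahead of the robot, y to its left, z up, the work surface at z = 0. Lengths are in mm, angles in rad, forces in N, time in s.
With the tool pointing down it reaches from about 350 to 975 mm from the base axis. Payload 7.1 kg.
Tool frame: the origin (TCP) lies at the very end of the fingers, on their centre line; the grasp point (between the pads) lies 19 mm behind it; y points along the fingers, z is the direction in which the jaws open and shut, and the axes are right-handed (so a half turn about y gives the same grasp; the last joint's range is limited). The gripper opens to 88 mm and grips with 3 to 60 N. Pads are 20 mm wide; open, the fingers measure 115 mm over their backs; the gripper's body (75 mm by 178 mm) begins 61 mm behind the grasp point.
Start: joints at [-1.183, 0.423, 1.63, -0, 1.089, -0.019], TCP at [247.311, -573.971, 222.675] pointing down, gripper open.
Joint ranges: [-3, 3], [-0.9, 2.11], [0.09, 2.58], [-1.31, 4.45], [0.11, 2.69], [-2.54, 2.54]. Speed limits (rad/s): [2.39, 2.39, 3.01, 3.14, 3.14, 3.14].

INTERFACE

Orientations are given as a rotation vector (axis times angle).
In Python, from workcell import ctrl gives the robot as it stands.
- The arm moves only by the shell command python3 -m jog 'ROWS'. ROWS is JSON, a list of rows, each a list of 3 entries, a list of its own where there are three numbers: the opening, from 0 (shut) to 1 (fully open), then the shift along the tool's x, y, z in cm, then the turn, a rotation vector about the tool's x, y, z in rad. In form: [[claw, [dx, dy, dz], [wx, wy, wz]], ...]. A call has 1 to 8 rows; each row is the pose to reach, as a shift and turn from the pose commanded when the call began, along the tool's axes at that moment; what a row does not reach only later rows make up. A row lasts 1/10 s, in which the tool goes at most 50 mm and 8.59 degrees, less where a joint would pass 70% of its speed; a pose out of reach is approached as far as the arm can. A call with a gripper value outside its range is refused whole. The fingers move at their own pace and stop on an object; the grip force is fixed at half the most. Time passes only in rows, so rows that repeat a pose let the fingers close. It gives the time, the measured TCP pose, the force and the opening at its end, in the units of the state.
- ctrl.get_obs(): the state, without advancing time (a new reading comes with each control period).
- ctrl.get_image(name): name is "side" or "top" or "wrist"; returns a dict with "color" (420x560x3 uint8, red, green, blue), "z_map" (420x560 float32, mm along the optical axis (not along the pixel's ray), 0 where there is no reading), "fx", "fy", "cx", "cy" (pixels), "pose" (4x4, takes a point from camera to world coordinates). Camera axes: x right, y down, z forward; pixel columns grow to the right and rows downward; lengths in mm; the calibration is good to about 2 mm. A picture is of the moment at which its call begins.
- ctrl.close_job(): hands the job in, once; it reports no verdict.
The state is a dict: "t": time; "qpos": joint angles; "qvel": joint speeds; "joint_torque": joint torques, N m; "ee_pos": TCP position; "orientation": TCP orientation; "ft_force": force on the tool from outside, world axes, zero at the start; "moment": the same for the moment, N m; "width": finger opening in mm.
Only numpy, scipy, OpenCV 4.12 (cv2) and the standard library are available. Lean on these libraries where they do the work, as an engineer would, in place of code of your own. Each camera call takes 0.05 s, during which the arm holds its last target.

## Working session

There is one attempt and no reset: what is moved stays moved. The work goes in short steps, Python scripts to look and compute and a shell command to move; the robot and the scene stay as the last step left them, time stands still between calls to the robot, and variables do not carry over. Pictures are saved under pics/ and viewed, and the job is handed in when it is done.

```bash
ls; mkdir -p pics
cat > h.py <<'E'
import numpy as np,cv2
from workcell import ctrl
from scipy.spatial.transform import Rotation as R
def snap(cam,fn,crop=None,scale=1):
    im=ctrl.get_image(cam); np.savez('last_'+cam+'.npz',**{k:np.array(v) for k,v in im.items()})
    save(im,fn,crop,scale); return im
def save(im,fn,crop=None,scale=1):
    c=np.array(im['color'])[:,:,::-1]
    if crop: c=c[crop[1]:crop[3],crop[0]:crop[2]]
    if scale!=1: c=cv2.resize(c,None,fx=scale,fy=scale,interpolation=cv2.INTER_CUBIC)
    cv2.imwrite('pics/'+fn,c)
def load(cam):
    return dict(np.load('last_'+cam+'.npz'))
def pt(im,u,v,z=None):
    # world point from depth; if z (world height) is given intersect ray with plane
    P=np.array(im['pose']); d=np.array([(u-im['cx'])/im['fx'],(v-im['cy'])/im['fy'],1.])
    dw=P[:3,:3]@d; o=P[:3,3]
    if z is None: s=float(im['z_map'][int(round(v)),int(round(u))])
    else: s=(z-o[2])/dw[2]
    return o+s*dw
def st():
    o=ctrl.get_obs()
    print('t',o['t'],'pos',np.round(o['ee_pos'],1),'ori',np.round(o['orientation'],3),'F',np.round(o['ft_force'],1),'w',o['width'],'q',np.round(o['qpos'],2))
    return o
E
python3 - <<'E'
from h import *
o=st(); print(R.from_rotvec(o['orientation']).as_matrix().round(3))
for c in('side','top','wrist'):
    im=snap(c,c+'0.png'); print(c,im['pose'],im['fx'],im['cx'],im['cy'])
E
```

```text
pics
t 0.0 pos [ 247.1 -573.5  221.9] ori [-0.412  1.999 -1.996] F [-0.4 -0.7  0.1] w 87.87913222222046 q [-1.18  0.42  1.63 -0.    1.09 -0.02]
[[-0.918 -0.001  0.396]
 [-0.396  0.001 -0.918]
 [-0.    -1.    -0.002]]
side [[-9.13144117e-01 -2.45398453e-01  3.25495654e-01  2.80119539e+02]
 [-4.07632620e-01  5.46061304e-01 -7.31882982e-01  4.25233400e+02]
 [ 1.86237022e-03 -8.00997285e-01 -5.98665082e-01  6.14282211e+02]
 [ 0.00000000e+00  0.00000000e+00  0.00000000e+00  1.00000000e+00]] 436.08453132225907 279.1225045981745 199.9907500762527
top [[-2.06408591e-03 -9.79387995e-01  2.01977463e-01  3.97787706e+02]
 [-9.99997764e-01  2.11449618e-03  3.38199934e-05 -2.56305707e+02]
 [-4.60203469e-04 -2.01976942e-01 -9.79390169e-01  9.66207449e+02]
 [ 0.00000000e+00  0.00000000e+00  0.00000000e+00  1.00000000e+00]] 463.7256867295542 274.2936235854209 221.72552294911958
wrist [[ 3.96659178e-01 -8.77255171e-01 -2.70342119e-01  3.22302019e+02]
 [-9.17965791e-01 -3.79244392e-01 -1.16243271e-01 -5.41811716e+02]
 [-5.50722494e-04  2.94273778e-01 -9.55721006e-01  3.83933951e+02]
 [ 0.00000000e+00  0.00000000e+00  0.00000000e+00  1.00000000e+00]] 363.0769713998863 273.58312100023295 209.33047864394953
```

View pics/top0.png

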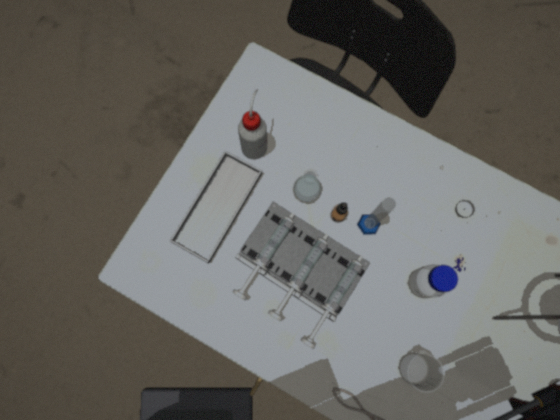

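View pics/side0.png

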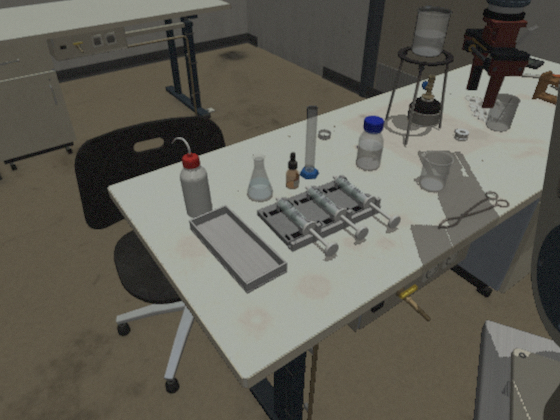

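View pics/wrist0.png

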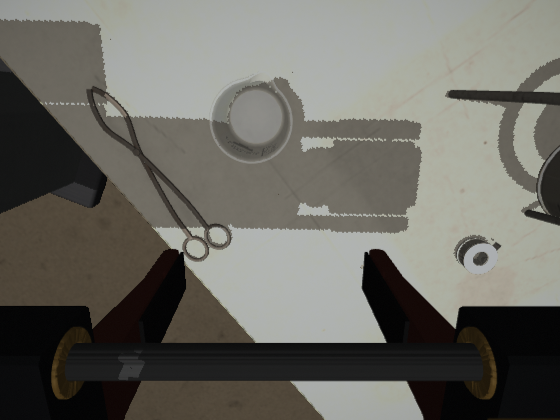

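Run:
```python
from h import *
im=load('top'); save(im,'top0c.png',(165,140,385,360),3.5//1*1 and 2.7)
save(im,'top0d.png',(225,195,375,355),5-0.3)
im=load('side'); save(im,'side0c.png',(180,130,410,290),3.4)
```

```text
(no output)
```

View pics/top0d.png

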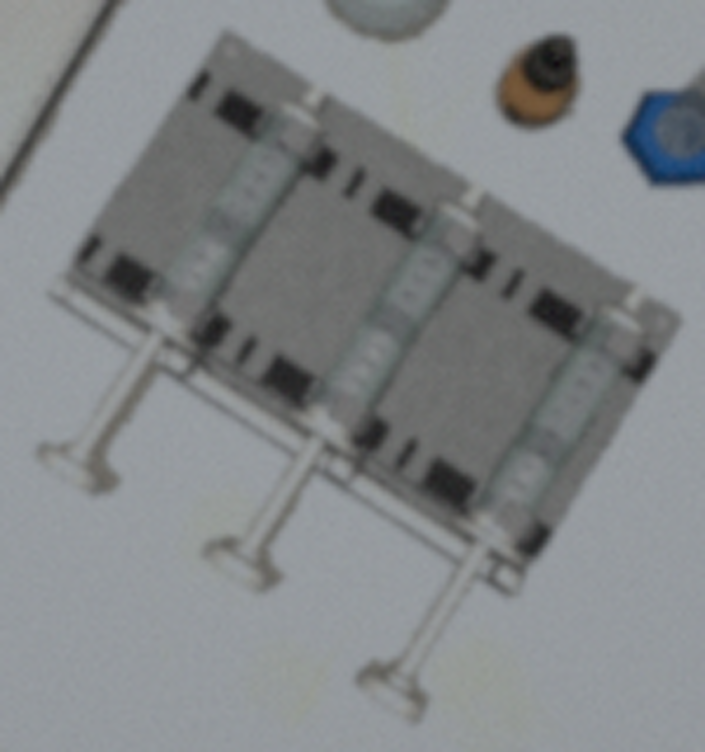

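View pics/side0c.png

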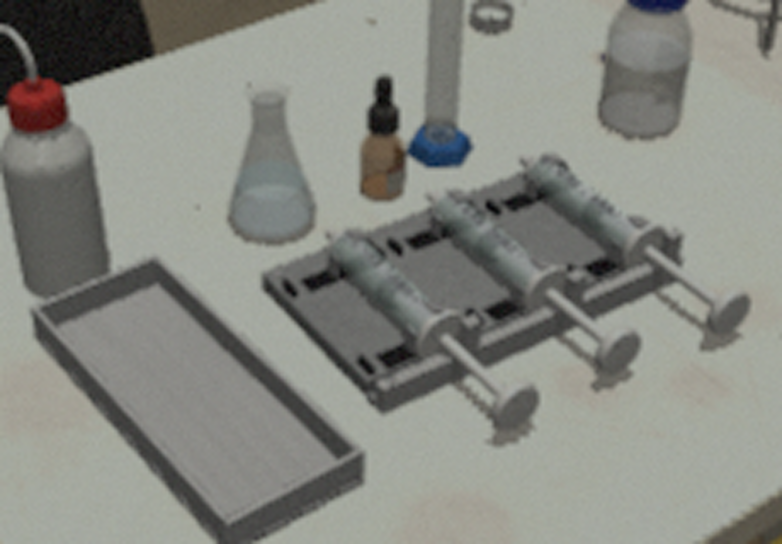

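Run:
```python
from h import *
im=load('top')
f=lambda X,Y,z:pt(im,225+X/4.7,195+Y/4.7,z)
for n,X,Y,z in [('BL',225,32,15),('BR',680,318,15),('railL',52,291,21),('railR',514,592,21),('n3',314,88,28),('n2',475,188,28),('n1',634,291,28),('d3',78,467,28),('d2',240,563,28),('d1',391,692,28)]:
    print(n,f(X,Y,z).round(1), pt(im,225+X/4.7,195+Y/4.7).round(1))
g=lambda X,Y,z:pt(im,X,Y,z)
for n,X,Y in [('tT',229,154),('tR',262,173),('tB',209,262),('tL',174,241)]: print(n,g(X,Y,26).round(1))
for n,X,Y,z in [('flask',308,187,40),('drop',340,212,40),('cyl',369,225,10),('wash',254,140,60)]: print(n,g(X,Y,z).round(1),g(X,Y,None).round(1))
print(pt(im,300,260).round(1),pt(im,217,208).round(1))
```

```text
BL [ 636.9 -253.4   15. ] [ 636.3 -253.4   17.6]
BR [ 507.6 -452.3   15. ] [ 5.093e+02 -4.554e+02 -2.000e-01]
railL [ 519.3 -177.8   21. ] [ 519.4 -177.7   19.8]
railR [ 390.5 -375.6   21. ] [ 390.5 -375.6   20.8]
n3 [ 608.1 -292.6   28. ] [ 607.3 -292.5   31.9]
n2 [ 563.2 -362.5   28. ] [ 562.6 -362.1   31.7]
n1 [ 517.8 -430.2   28. ] [ 517.1 -429.2   33.5]
d3 [ 443.  -190.5   28. ] [ 442.3 -191.5   41.9]
d2 [ 402.8 -259.4   28. ] [ 402.7 -259.3   43. ]
d1 [ 349.9 -322.2   28. ] [ 350.7 -321.1   44.5]
tT [ 739.5 -159.9   26. ]
tR [ 697.  -230.5   26. ]
tB [ 508.3 -123.3   26. ]
tL [551.7 -50.3  26. ]
flask [ 662.1 -326.2   40. ] [ 653.7 -324.    69.4]
drop [ 608.8 -390.9   40. ] [ 602.7 -387.    67. ]
cyl [ 587.5 -455.3   10. ] [ 581.4 -448.9   40.9]
wash [ 757.5 -214.6   60. ] [ 740.1 -216.6  103.8]
[ 513.  -308.9   17.9] [ 626.6 -134.1    2.9]
```

View pics/top0c.png

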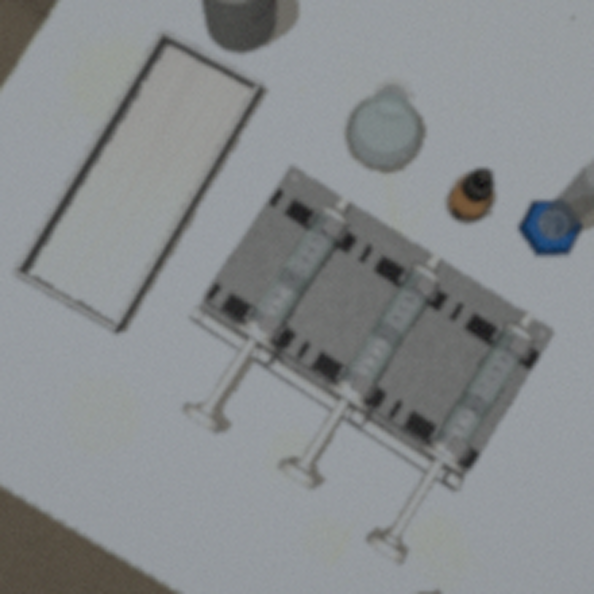

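```bash
cat >> h.py <<'E'
def fit(M,W):
    M=np.array(M,float);W=np.array(W,float)[:,:2]
    mc=M.mean(0);wc=W.mean(0);H=(M-mc).T@(W-wc);a=np.arctan2(H[0,1]-H[1,0],H[0,0]+H[1,1])
    c,s=np.cos(a),np.sin(a);Rm=np.array([[c,-s],[s,c]]);t=wc-Rm@mc
    return np.degrees(a),t,(W-(M@Rm.T+t))@Rm
E
python3 - <<'E'
from h import *
W=[[636.9,-253.4],[507.6,-452.3],[519.3,-177.8],[390.5,-375.6],[608.1,-292.6],[563.2,-362.5],[517.8,-430.2]]
M=[[63,120],[63,-120],[-70,120],[-70,-120],[71,68],[71,-14],[71,-96]]
a,t,r=fit(M,W);print(a,t,r.round(1))
c,s=np.cos(np.radians(a)),np.sin(np.radians(a));Rm=np.array([[c,-s],[s,c]])
for n,w in dict(d3=[443,-190.5],d2=[402.8,-259.4],d1=[349.9,-322.2],flask=[662,-326],drop=[608.8,-390.9],cyl=[587.5,-455.3],wash=[757,-215],tT=[739.5,-159.9],tR=[697,-230.5],tB=[508.3,-123.3],tL=[551.7,-50.3]).items(): print(n,(Rm.T@(np.array(w)-t)).round(1))
a,t,r=fit([[112.5,46],[112.5,-46],[-112.5,-46],[-112.5,46]],[[739.5,-159.9],[697,-230.5],[508.3,-123.3],[551.7,-50.3]]);print(a,t,r.round(1))
E
```

```text
-33.05268900256742 [ 514.21593116 -314.38004115] [[ 6.6 -2. ]
 [ 6.7  0.8]
 [-0.2 -2.7]
 [-0.3  1.2]
 [-4.2  1.5]
 [-3.7  0.4]
 [-4.8  0.9]]
d3 [-127.3   65. ]
d2 [-123.4  -14.7]
d1 [-133.5  -96.2]
flask [130.2  70.9]
drop [121.  -12.5]
cyl [138.3 -78.1]
wash [149.3 215.7]
tT [104.6 252.4]
tR [107.5 170. ]
tB [-109.2  156.9]
tL [-112.6  241.8]
-30.06425806566451 [ 624.125 -141.   ] [[-3.2 -4.6]
 [-4.6  5. ]
 [ 3.4  3.3]
 [ 4.4 -3.8]]
```

```bash
cat >> h.py <<'E'
import json,os
def frame():
    d=json.load(open('rack.json')); return np.radians(d['a']),np.array(d['t'])
def w2r(p):
    a,t=frame();c,s=np.cos(a),np.sin(a);p=np.array(p,float);q=np.array([[c,s],[-s,c]])@(p[:2]-t);return np.array([q[0],q[1],p[2]])
def r2w(p):
    a,t=frame();c,s=np.cos(a),np.sin(a);q=np.array([[c,-s],[s,c]])@np.array(p[:2],float)+t;return np.array([q[0],q[1],p[2]])
def cur(o=None):
    o=o or ctrl.get_obs();a,_=frame()
    Rt=R.from_rotvec(o['orientation']); 
    T=R.from_matrix(np.array([[np.cos(a),0,-np.sin(a)],[np.sin(a),0,np.cos(a)],[0,-1,0]]))
    print('t %.2f rack-pos'%o['t'],w2r(o['ee_pos']).round(1),'F rack',R.from_euler('z',-a).apply(o['ft_force']).round(1),'w %.1f'%o['width'],'rot err',(Rt.inv()*T).as_rotvec().round(3))
    return o,Rt,T
def go(p):
    o,Rt,T=cur(); print('shift cm',(Rt.inv().apply(r2w(p)-np.array(o['ee_pos']))/10).round(2))
E
python3 - <<'E'
from h import *
W=[[636.9,-253.4],[507.6,-452.3],[519.3,-177.8],[390.5,-375.6],[608.1,-292.6],[563.2,-362.5],[517.8,-430.2]]
M=[[73,120],[73,-120],[-70,120],[-70,-120],[71,68],[71,-14],[71,-96]]
a,t,r=fit(M,W);print(a,t,r.round(1)); json.dump(dict(a=a,t=list(t)),open('rack.json','w'))
go([-150,-14,200])
E
```

```text
-32.98982720817776 [ 511.79693662 -312.84691981] [[-0.4 -2. ]
 [-0.6  0.7]
 [ 2.8 -2.6]
 [ 2.4  1.3]
 [-1.2  1.4]
 [-0.8  0.3]
 [-2.1  0.8]]
t 0.15 rack-pos [ -80.  -362.8  222.1] F rack [ 0.4  0.8 -0.1] w 87.9 rot err [ 1.000e-03 -2.159e+00 -1.000e-03]
shift cm [-25.13   2.24 -25.18]
```

```bash
S='[1,[-25.1,2.2,-25.2],[0,-2.159,0]]'; python3 -m jog '[[1,[-25.1,2.2,-25.2],[0,-2.159,0]],[1,[-25.1,2.2,-25.2],[0,-2.159,0]],[1,[-25.1,2.2,-25.2],[0,-2.159,0]],[1,[-25.1,2.2,-25.2],[0,-2.159,0]],[1,[-25.1,2.2,-25.2],[0,-2.159,0]],[1,[-25.1,2.2,-25.2],[0,-2.159,0]],[1,[-25.1,2.2,-25.2],[0,-2.159,0]],[1,[-25.1,2.2,-25.2],[0,-2.159,0]]]'; python3 -c "
from h import *
go([-150,-14,200]);st()"
```

```text
t: 0.95
ee_pos: [378.5, -238.8, 200.2]
orientation: [-1.23, 1.177, -1.173]
ft_force: [-0.9, -0.4, -0.5]
width: 87.6
t 0.95 rack-pos [-152.1  -10.5  200.2] F rack [-0.6 -0.8 -0.5] w 87.6 rot err [ 0.    -0.949 -0.002]
shift cm [ 0.41  0.02 -0.04]
t 0.95 pos [ 378.5 -238.8  200.2] ori [-1.23   1.177 -1.173] F [-0.9 -0.4 -0.5] w 87.62181456302572 q [-0.59  0.19  2.03  0.    0.92 -0.64]
```

```bash
python3 -m jog '[[0.2,[0.4,0,0],[0,-0.949,0]],[0.2,[0.4,0,0],[0,-0.949,0]],[0.2,[0.4,0,0],[0,-0.949,0]],[0.2,[0.4,0,0],[0,-0.949,0]],[0.2,[0.4,0,0],[0,-0.949,0]],[0.2,[0.4,0,0],[0,-0.949,0]],[0.2,[0.4,0,0],[0,-0.949,0]],[0.2,[0.4,0,0],[0,-0.949,0]]]'; python3 -c "
from h import *
cur();st();im=snap('wrist','w1.png');im=snap('top','top1.png',(165,140,385,360),2.7);print(ctrl.get_obs()['t'])"
```

```text
t: 1.75
ee_pos: [378.1, -247.1, 200.6]
orientation: [-1.522, 0.459, -0.458]
ft_force: [-0.0, 0.2, -0.5]
width: 27.2
t 1.75 rack-pos [-147.9  -17.7  200.6] F rack [-0.1  0.1 -0.5] w 27.2 rot err [-0.   -0.01 -0.  ]
t 1.75 pos [ 378.1 -247.1  200.6] ori [-1.522  0.459 -0.458] F [-0.   0.2 -0.5] w 27.164998030757957 q [-0.61  0.2   2.02  0.    0.92 -1.59]
1.85
```

View pics/w1.png

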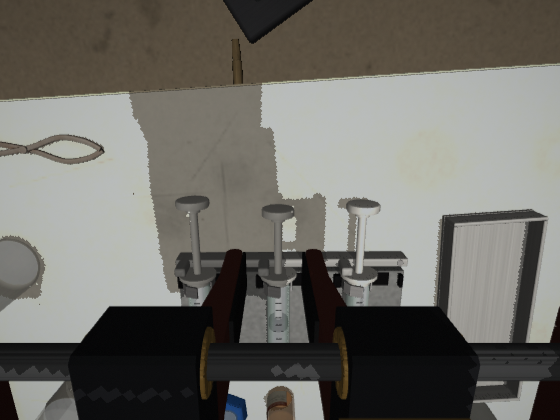

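```bash
python3 -c "
from h import *
im=load('wrist');print(w2r(im['pose'][:3,3]),w2r(im['pose'][:3,3]+100*im['pose'][:3,2]));save(im,'w1c.png',(165,185,415,305),3.2);save(im,'w1t.png',(425,195,560,410),2.7)"
```

```text
[-228.62493309  -16.83255463  362.53935425] [-199.05789524  -17.07609175  267.01066242]
```

View pics/w1c.png

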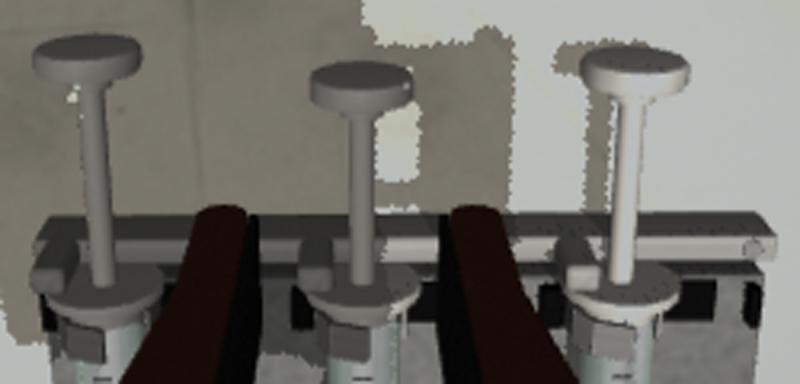

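View pics/w1t.png

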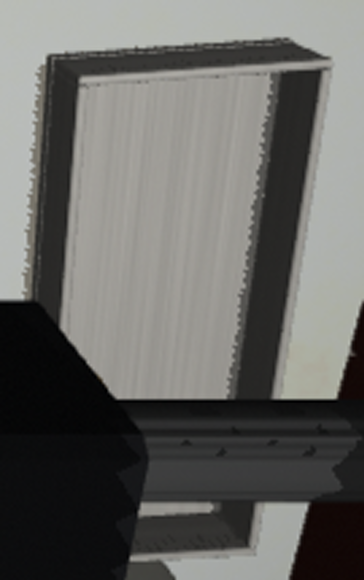

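Run:
```python
from h import *
im=load('wrist')
def f(X,Y,z): 
    u,v=165+X/3.2,185+Y/3.2
    return w2r(pt(im,u,v,z)).round(1),w2r(pt(im,u,v)).round(1)
for n,X,Y,z in [('d1',87,53,28),('d2',361,80,28),('d3',635,65,28),('rod1 a',93,120,28),('rod1 b',103,275,28),('rod2a',361,130,28),('rod2b',362,270,28),('rod3a',629,120,28),('rod3b',621,275,28),('railL',40,245,21),('railR',777,238,21),('deckRcorner',763,272,15)]:
    print(n,*f(X,Y,z))
def g(X,Y,z): 
    u,v=425+X/2.7,195+Y/2.7
    return w2r(pt(im,u,v,z)).round(1)
print('tray outer',g(45,55,26),g(330,63,26),g(80,80,26),g(288,40,26))
print('far', g(255,553,26), g(275,72,26))
```

```text
d1 [-133.6  -95.6   28. ] [-136.5  -93.2   38.3]
d2 [-124.4  -13.6   28. ] [-127.1  -13.7   36.7]
d3 [-128.4   68.7   28. ] [-130.9   66.6   36.3]
rod1 a [-112.3  -95.4   28. ] [-113.8  -94.3   32.4]
rod1 b [-60.1 -96.   28. ] [-62.2 -95.   32.2]
rod2a [-108.4  -13.7   28. ] [-109.8  -13.7   32. ]
rod2b [-61.1 -13.6  28. ] [-63.  -13.7  31.8]
rod3a [-110.9   68.    28. ] [-112.2   67.1   31.8]
rod3b [-58.7  68.8  28. ] [-60.5  67.8  31.6]
railL [ -67.4 -117.2   21. ] [ -67.1 -117.4   20.2]
railR [-67.8 119.9  21. ] [-5.800e+01  1.283e+02  1.000e-01]
deckRcorner [-52.8 118.9  15. ] [-44.9 125.   -0.5]
tray outer [-116.9  146.2   26. ] [-112.9  249.8   26. ] [-107.2  160.2   26. ] [-121.8  232.8   26. ]
far [109.  265.1  26. ] [-109.6  230.6   26. ]
```

```bash
python3 -m jog '[[0.2,[4.6,4,0.4],[0,-0.01,0]],[0.2,[4.6,8,0.4],[0,-0.01,0]],[0.2,[4.6,12,0.4],[0,-0.01,0]],[0.2,[4.6,14,0.4],[0,-0.01,0]],[0.2,[4.6,14,0.4],[0,-0.01,0]]]'; python3 -c "
from h import *
cur();im=snap('wrist','w2.png')
go([-102,-14,18])"
```

```text
t: 2.35
ee_pos: [417.0, -268.0, 57.9]
orientation: [-1.521, 0.456, -0.447]
ft_force: [0.5, 0.1, 0.6]
width: 17.8
t 2.35 rack-pos [-103.9  -14.1   57.9] F rack [0.4 0.4 0.6] w 17.8 rot err [-0.    -0.001 -0.006]
t 2.40 rack-pos [-102.7  -14.1   59.6] F rack [ 0.5  0.3 -0.4] w 17.6 rot err [-0.    -0.001 -0.003]
shift cm [0.08 4.16 0.01]
```

View pics/w2.png

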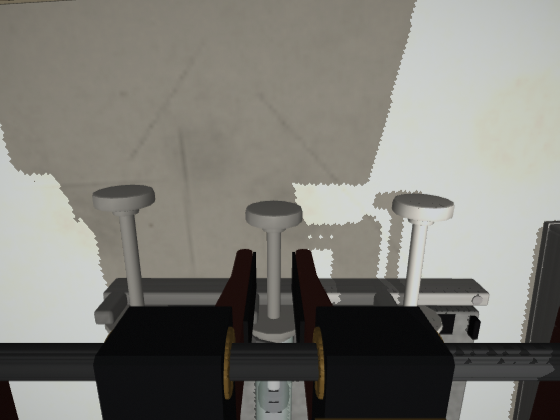

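```bash
python3 -m jog '[[0.2,[0,2.1,0],[0,0,0]],[0.2,[0,4.2,0],[0,0,0]],[0.2,[0,4.2,0],[0,0,0]],[0.2,[-1,4.2,0],[0,0,0]],[0.2,[-1.8,4.2,0],[0,0,0]],[0.2,[-2.6,4.2,0],[0,0,0]],[0.2,[-3.2,4.2,0],[0,0,0]],[0.2,[-3.6,4.2,0],[0,0,0]]]'; python3 -c "
from h import *
cur()"
```

```text
t: 3.2
ee_pos: [388.4, -249.6, 19.3]
orientation: [-1.524, 0.45, -0.452]
ft_force: [1.3, 0.3, 1.7]
width: 17.2
t 3.20 rack-pos [-137.9  -14.2   19.3] F rack [0.9 1.  1.7] w 17.2 rot err [ 0.    -0.     0.001]
```

```bash
python3 -m jog '[[0.2,[-0.2,0,0],[0,0,0]],[0.2,[-0.4,0,0],[0,0,0]]]'; python3 -c "
from h import *
cur()"; python3 -m jog '[[0.2,[-0.2,0,0],[0,0,0]],[0.2,[-0.2,0,0],[0,0,0]]]'; python3 -c "
from h import *
cur()"; python3 -m jog '[[0.2,[-0.1,0,0],[0,0,0]],[0.2,[-0.2,0,0],[0,0,0]]]'; python3 -c "
from h import *
cur();im=snap('wrist','w3.png')"
```

```text
t: 3.4
ee_pos: [385.4, -247.6, 18.9]
orientation: [-1.523, 0.451, -0.452]
ft_force: [0.8, -1.0, 1.4]
width: 17.8
t 3.40 rack-pos [-141.5  -14.1   18.9] F rack [ 1.2 -0.4  1.4] w 17.8 rot err [ 0.    -0.     0.001]
t: 3.6
ee_pos: [384.2, -246.9, 18.8]
orientation: [-1.524, 0.45, -0.452]
ft_force: [2.6, -2.2, 1.1]
width: 17.4
t 3.60 rack-pos [-143.   -14.1   18.8] F rack [ 3.4 -0.4  1.1] w 17.4 rot err [ 0.    -0.     0.001]
t: 3.8
ee_pos: [384.1, -246.8, 19.1]
orientation: [-1.525, 0.447, -0.455]
ft_force: [7.6, -4.3, 0.1]
width: 17.5
t 3.80 rack-pos [-143.   -14.1   19.1] F rack [8.7 0.5 0.1] w 17.5 rot err [ 0.    -0.     0.005]
```

View pics/w3.png

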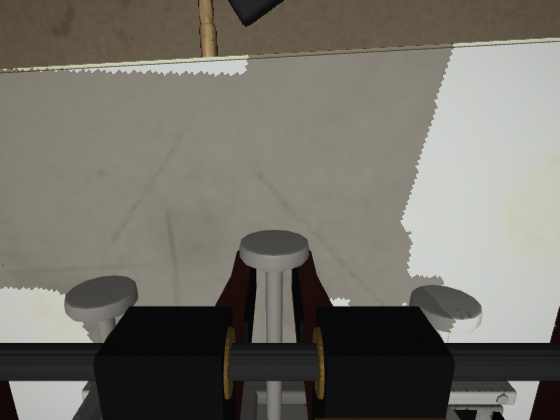

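```bash
python3 -m jog '[[0.2,[1.0,0,0],[0,0,0]],[0.2,[1.0,-4.2,0],[0,0,0]],[0.2,[2,-4.5,-4],[0,0,0]],[0.2,[3.7,-4.5,-8.2],[0,0,0]],[0.2,[3.7,-4.5,-8.2],[0,0,0]],[0.2,[3.7,-4.5,-8.2],[0,0,0]]]'; python3 -c "
from h import *
cur();im=snap('wrist','w4.png')
go([-107,-95.8,18])"
```

```text
t: 4.45
ee_pos: [367.2, -334.1, 63.1]
orientation: [-1.522, 0.455, -0.451]
ft_force: [-0.4, 0.9, -1.0]
width: 17.6
t 4.45 rack-pos [-109.7  -96.6   63.1] F rack [-0.8  0.5 -1. ] w 17.6 rot err [-0.001 -0.002 -0.003]
t 4.50 rack-pos [-110.1  -95.8   63. ] F rack [-0.  -0.1  0.3] w 17.8 rot err [-0.001 -0.001 -0.003]
shift cm [ 0.33  4.5  -0.01]
```

View pics/w4.png

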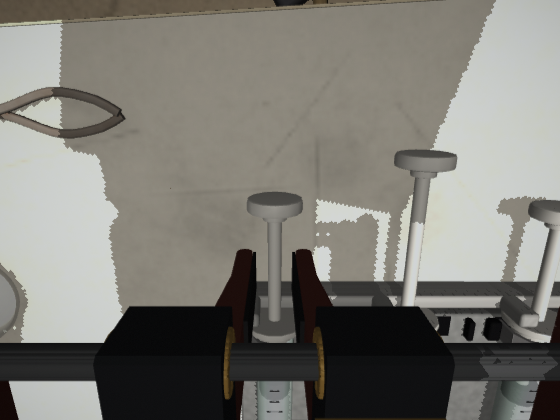

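Row 1's rod is centred between the fingertips (x≈274), and row 2's disc is drawn out at (425,160). I'll hook row 1 next.

```bash
python3 -m jog '[[0.2,[0.3,2.2,0],[0,0,0]],[0.2,[0.3,4.5,0],[0,0,0]],[0.2,[0.3,4.5,0],[0,0,0]],[0.2,[-0.8,4.5,0],[0,0,0]],[0.2,[-1.6,4.5,0],[0,0,0]],[0.2,[-2.3,4.5,0],[0,0,0]],[0.2,[-2.8,4.5,0],[0,0,0]],[0.2,[-3.2,4.5,0],[0,0,0]]]'; python3 -c "
from h import *
cur()"; python3 -m jog '[[0.2,[-0.1,0,0],[0,0,0]],[0.2,[-0.2,0,0],[0,0,0]]]'; python3 -c "
from h import *
cur()"; python3 -m jog '[[0.2,[-0.1,0,0],[0,0,0]],[0.2,[-0.1,0,0],[0,0,0]]]'; python3 -c "
from h import *
cur()"
```

```text
t: 5.3
ee_pos: [341.4, -316.8, 19.3]
orientation: [-1.524, 0.45, -0.452]
ft_force: [2.4, -0.2, -0.7]
width: 17.3
t 5.30 rack-pos [-140.8  -96.2   19.3] F rack [ 2.1  1.1 -0.7] w 17.3 rot err [ 0.    -0.     0.001]
t: 5.5
ee_pos: [340.0, -316.1, 18.9]
orientation: [-1.524, 0.451, -0.452]
ft_force: [1.2, -0.1, -0.2]
width: 17.8
t 5.50 rack-pos [-142.4  -96.3   18.9] F rack [ 1.1  0.5 -0.2] w 17.8 rot err [ 0.    -0.     0.001]
t: 5.7
ee_pos: [339.3, -315.6, 18.8]
orientation: [-1.524, 0.451, -0.452]
ft_force: [2.5, -0.5, 0.9]
width: 17.5
t 5.70 rack-pos [-143.2  -96.2   18.8] F rack [2.4 0.9 0.9] w 17.5 rot err [ 0.    -0.     0.001]
```

```bash
python3 -m jog '[[0.2,[-0.1,0,0],[0,0,0]],[0.2,[-0.2,0,0],[0,0,0]]]'; python3 -c "
from h import *
cur()";  python3 -m jog '[[0.2,[-0.1,0,0],[0,0,0]],[0.2,[-0.1,0,0],[0,0,0]]]'; python3 -c "
from h import *
cur()"
```

```text
t: 5.9
ee_pos: [339.1, -315.7, 19.1]
orientation: [-1.525, 0.448, -0.455]
ft_force: [8.8, -2.5, -1.3]
width: 17.9
t 5.90 rack-pos [-143.3  -96.4   19.1] F rack [ 8.8  2.7 -1.3] w 17.9 rot err [ 0.001 -0.     0.005]
t: 6.1
ee_pos: [339.1, -315.8, 19.3]
orientation: [-1.526, 0.447, -0.456]
ft_force: [10.1, -2.3, -1.6]
width: 17.7
t 6.10 rack-pos [-143.2  -96.4   19.3] F rack [ 9.7  3.6 -1.6] w 17.7 rot err [ 0.001 -0.     0.007]
```

```bash
python3 -m jog '[[0.2,[1.0,0,0],[0,0,0]],[0.2,[1.0,-4.2,0],[0,0,0]],[0.2,[2,-4.5,4],[0,0,0]],[0.2,[4,-4.5,8.5],[0,0,0]],[0.2,[4,-4.5,13],[0,0,0]],[0.2,[4,-4.5,16.4],[0,0,0]],[0.2,[4,-4.5,16.4],[0,0,0]],[0.2,[4,-4.5,16.4],[0,0,0]]]'; python3 -c "
from h import *
im=snap('wrist','w5.png')
go([-105,68,18])"
```

```text
t: 6.9
ee_pos: [458.7, -197.1, 63.3]
orientation: [-1.524, 0.451, -0.448]
ft_force: [0.1, -0.2, -0.3]
width: 17.4
t 6.95 rack-pos [-107.4   67.4   63.3] F rack [ 0.1  0.3 -0.7] w 17.4 rot err [ 0.001  0.001 -0.002]
shift cm [0.25 4.53 0.06]
```

View pics/w5.png

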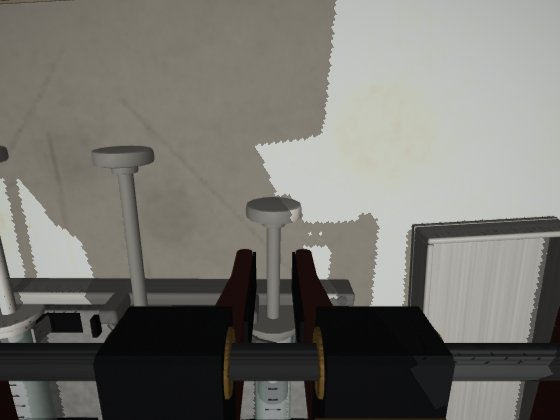

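Row 3's rod is centred (x≈274), with its disc at (274,210) clear of the fingers.

```bash
python3 -m jog '[[0.2,[0.25,2.2,0],[0,0,0]],[0.2,[0.25,4.5,0],[0,0,0]],[0.2,[0.25,4.5,0],[0,0,0]],[0.2,[-0.8,4.5,0],[0,0,0]],[0.2,[-1.6,4.5,0],[0,0,0]],[0.2,[-2.3,4.5,0],[0,0,0]],[0.2,[-2.9,4.5,0],[0,0,0]],[0.2,[-3.3,4.5,0],[0,0,0]]]'; python3 -c "
from h import *
cur()"; python3 -m jog '[[0.2,[-0.1,0,0],[0,0,0]],[0.2,[-0.3,0,0],[0,0,0]]]'; python3 -c "
from h import *
cur()"; python3 -m jog '[[0.2,[-0.1,0,0],[0,0,0]],[0.2,[-0.2,0,0],[0,0,0]]]'; python3 -c "
from h import *
cur()"
```

```text
t: 7.75
ee_pos: [431.3, -179.7, 19.3]
orientation: [-1.523, 0.45, -0.452]
ft_force: [1.1, -1.7, 0.7]
width: 17.6
t 7.75 rack-pos [-140.    67.9   19.3] F rack [ 1.8 -0.8  0.7] w 17.6 rot err [-0.     0.     0.001]
t: 7.95
ee_pos: [429.5, -178.3, 19.0]
orientation: [-1.523, 0.45, -0.452]
ft_force: [0.4, -1.6, 0.4]
width: 17.6
t 7.95 rack-pos [-142.3   68.    19. ] F rack [ 1.2 -1.2  0.4] w 17.6 rot err [-0.     0.     0.001]
t: 8.15
ee_pos: [429.2, -178.1, 19.1]
orientation: [-1.524, 0.448, -0.454]
ft_force: [4.5, -5.6, 0.3]
width: 17.6
t 8.15 rack-pos [-142.6   68.1   19.1] F rack [ 6.8 -2.2  0.3] w 17.6 rot err [-0.     0.     0.004]
```

```bash
python3 -m jog '[[0.2,[-0.1,0,0],[0,0,0]],[0.2,[-0.1,0,0],[0,0,0]]]'; python3 -c "
from h import *
cur()"; python3 -m jog '[[0.2,[1.0,0,0],[0,0,0]],[0.2,[1.0,-2.5,0],[0,0,0]],[0,[1,-5.5,0],[0,0,0]],[0,[-4.5,-5.5,0],[0,0,0]],[0,[-4.5,-5.5,0],[0,0,0]],[0,[-4.5,-5.5,0],[0,0,0]]]'; python3 -c "
from h import *
im=snap('wrist','w6.png');snap('top','top2.png',(200,180,400,390),2.8)
go([-175,68,18])"
```

```text
t: 8.35
ee_pos: [429.3, -178.0, 19.3]
orientation: [-1.524, 0.447, -0.456]
ft_force: [4.2, -5.1, 0.3]
width: 17.5
t 8.35 rack-pos [-142.6   68.2   19.3] F rack [ 6.3 -1.9  0.3] w 17.5 rot err [-0.001 -0.     0.006]
t: 8.95
ee_pos: [387.1, -151.1, 73.5]
orientation: [-1.523, 0.453, -0.449]
ft_force: [1.0, -0.7, 0.0]
width: 0.4
t 9.05 rack-pos [-189.8   68.1   73.6] F rack [ 0.9 -0.  -0.1] w 0.5 rot err [-0.  0.  0.]
shift cm [ 1.48  5.56 -0.01]
```

View pics/w6.png

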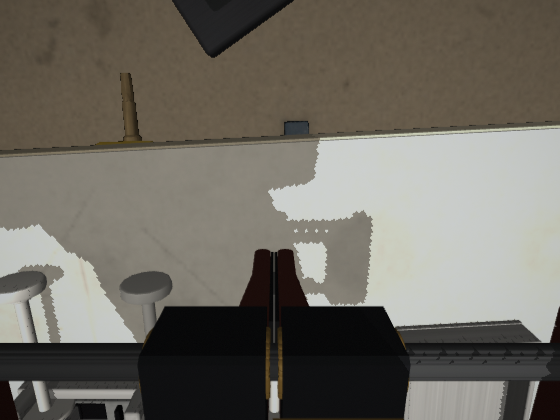

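View pics/top2.png

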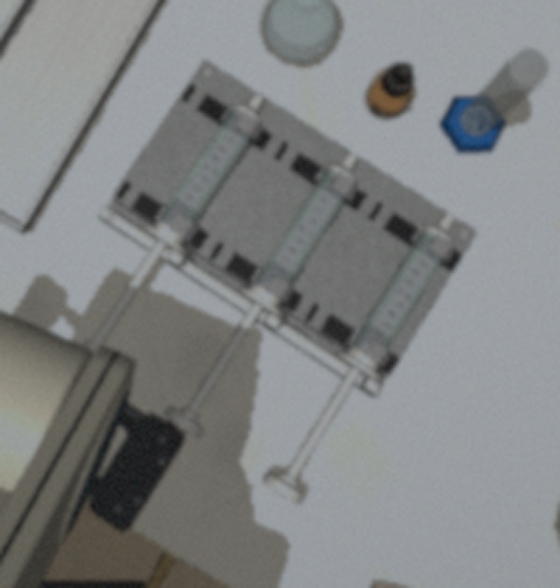

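```bash
python3 -m jog '[[0,[0.4,2.5,0],[0,0,0]],[0,[0.4,5.3,0],[0,0,0]],[0,[0.8,5.3,0],[0,0,0]],[0,[2,5.3,0],[0,0,0]],[0,[3.2,5.3,0],[0,0,0]],[0,[4.2,5.3,0],[0,0,0]],[0,[5,5.3,0],[0,0,0]],[0,[5.6,5.3,0],[0,0,0]]]'; python3 -c "
from h import *
cur()"; python3 -m jog '[[0,[0.2,0,0],[0,0,0]],[0,[0.4,0,0],[0,0,0]],[0,[0.6,0,0],[0,0,0]]]'; python3 -c "
from h import *
cur()"
```

```text
t: 9.85
ee_pos: [436.9, -183.3, 21.3]
orientation: [-1.523, 0.45, -0.452]
ft_force: [-1.3, 0.3, 0.4]
width: 0.4
t 9.85 rack-pos [-133.4   67.9   21.3] F rack [-1.3 -0.4  0.4] w 0.4 rot err [-0.    -0.     0.001]
t: 10.15
ee_pos: [440.7, -185.8, 20.8]
orientation: [-1.523, 0.451, -0.451]
ft_force: [-1.6, 0.1, -0.2]
width: 0.3
t 10.15 rack-pos [-128.8   67.9   20.8] F rack [-1.4 -0.8 -0.2] w 0.3 rot err [ 0.  0. -0.]
```

```bash
python3 -m jog '[[0,[0.2,0,0],[0,0,0]],[0,[0.4,0,0],[0,0,0]],[0,[0.6,0,0],[0,0,0]]]'; python3 -c "
from h import *
cur()"; python3 -m jog '[[0,[0.2,0,0],[0,0,0]],[0,[0.4,0,0],[0,0,0]]]'; python3 -c "
from h import *
cur()"; python3 -m jog '[[0,[0.2,0,0],[0,0,0]],[0,[0.4,0,0],[0,0,0]]]'; python3 -c "
from h import *
cur()"
```

```text
t: 10.45
ee_pos: [445.9, -189.1, 20.7]
orientation: [-1.523, 0.451, -0.451]
ft_force: [-2.3, 1.4, 0.7]
width: 0.7
t 10.45 rack-pos [-122.6   67.9   20.7] F rack [-2.7 -0.   0.7] w 0.7 rot err [-0.  0. -0.]
t: 10.65
ee_pos: [449.3, -191.4, 20.7]
orientation: [-1.523, 0.451, -0.451]
ft_force: [-2.3, 0.7, 2.4]
width: 0.8
t 10.65 rack-pos [-118.5   67.9   20.7] F rack [-2.4 -0.6  2.4] w 0.8 rot err [ 0.  0. -0.]
t: 10.85
ee_pos: [452.7, -193.5, 20.7]
orientation: [-1.523, 0.451, -0.451]
ft_force: [-2.5, 1.2, 1.2]
width: 0.1
t 10.85 rack-pos [-114.6   67.9   20.7] F rack [-2.7 -0.3  1.2] w 0.1 rot err [-0. -0. -0.]
```

```bash
python3 -m jog '[[0,[0.2,0,0],[0,0,0]],[0,[0.3,0,0],[0,0,0]]]'; python3 -c "
from h import *
cur()"; python3 -m jog '[[0,[0.2,0,0],[0,0,0]],[0,[0.4,0,0],[0,0,0]]]'; python3 -c "
from h import *
cur()"; python3 -m jog '[[0,[0.2,0,0],[0,0,0]],[0,[0.4,0,0],[0,0,0]],[0,[0.6,0,0],[0,0,0]]]'; python3 -c "
from h import *
cur()"
```

```text
t: 11.05
ee_pos: [455.3, -195.2, 20.7]
orientation: [-1.523, 0.451, -0.451]
ft_force: [-2.7, 1.1, 0.9]
width: 0.9
t 11.05 rack-pos [-111.4   67.9   20.7] F rack [-2.9 -0.5  0.9] w 0.9 rot err [-0. -0.  0.]
t: 11.25
ee_pos: [458.5, -197.3, 20.7]
orientation: [-1.523, 0.451, -0.451]
ft_force: [-0.2, 1.3, 0.4]
width: 0.1
t 11.25 rack-pos [-107.6   67.9   20.7] F rack [-0.9  0.9  0.4] w 0.1 rot err [ 0.  0. -0.]
t: 11.55
ee_pos: [463.6, -200.7, 20.7]
orientation: [-1.523, 0.451, -0.451]
ft_force: [-1.5, 0.5, 1.8]
width: 0.2
t 11.55 rack-pos [-101.5   67.8   20.7] F rack [-1.5 -0.4  1.8] w 0.2 rot err [ 0. -0. -0.]
```

```bash
python3 -m jog '[[0,[0.2,0,0],[0,0,0]],[0,[0.4,0,0],[0,0,0]],[0,[0.5,0,0],[0,0,0]]]'; python3 -c "
from h import *
cur()"; python3 -m jog '[[0,[0.1,0,0],[0,0,0]],[0,[0.2,0,0],[0,0,0]],[0,[0.2,0,0],[0,0,0]]]'; python3 -c "
from h import *
cur()"
```

```text
t: 11.85
ee_pos: [467.9, -203.4, 20.7]
orientation: [-1.523, 0.451, -0.451]
ft_force: [-2.4, 0.9, 0.9]
width: 0.6
t 11.85 rack-pos [-96.4  67.9  20.7] F rack [-2.5 -0.6  0.9] w 0.6 rot err [-0. -0.  0.]
t: 12.15
ee_pos: [469.5, -204.5, 20.7]
orientation: [-1.523, 0.451, -0.451]
ft_force: [-0.8, -0.9, 0.5]
width: 0.5
t 12.15 rack-pos [-94.5  67.9  20.7] F rack [-0.2 -1.2  0.5] w 0.5 rot err [-0.  0.  0.]
```

```bash
python3 -m jog '[[0,[0.1,0,0],[0,0,0]],[0,[0.2,0,0],[0,0,0]]]'; python3 -c "
from h import *
cur()"; python3 -m jog '[[0,[0.1,0,0],[0,0,0]],[0,[0.1,0,0],[0,0,0]]]'; python3 -c "
from h import *
cur()"
```

```text
t: 12.35
ee_pos: [469.6, -204.6, 20.4]
orientation: [-1.523, 0.454, -0.448]
ft_force: [-7.3, 4.6, 4.8]
width: 0.4
t 12.35 rack-pos [-94.3  67.8  20.4] F rack [-8.6 -0.1  4.8] w 0.4 rot err [ 0.    -0.    -0.003]
t: 12.55
ee_pos: [469.6, -204.7, 20.3]
orientation: [-1.522, 0.455, -0.447]
ft_force: [-7.4, 4.6, 6.2]
width: 0.7
t 12.55 rack-pos [-94.3  67.7  20.3] F rack [-8.7 -0.2  6.2] w 0.7 rot err [ 0.    -0.    -0.005]
```

```bash
python3 -m jog '[[0,[-3,0,0],[0,0,0]],[0,[-7,0,0],[0,0,0]],[0,[-9,0,-1],[0,0,0]],[0,[-9.2,0,-5],[0,0,0]],[0,[-9.2,0,-8.2],[0,0,0]],[0,[-9.2,0,-8.2],[0,0,0]],[0,[-9.2,0,-8.2],[0,0,0]]]'; python3 -c "
from h import *
go([-135,-13.8,20])"
```

```text
t: 13.25
ee_pos: [350.5, -225.4, 20.8]
orientation: [-1.523, 0.452, -0.454]
ft_force: [0.3, 0.0, 0.2]
width: 0.2
t 13.25 rack-pos [-182.9  -14.5   20.8] F rack [0.3 0.2 0.2] w 0.2 rot err [-0.    -0.002  0.001]
shift cm [4.79 0.09 0.08]
```

```bash
python3 -m jog '[[0,[0.8,0,0.05],[0,0,0]],[0,[1.4,0,0.05],[0,0,0]],[0,[2.4,0,0.05],[0,0,0]],[0,[3.4,0,0.05],[0,0,0]],[0,[4.2,0,0.05],[0,0,0]],[0,[4.9,0,0.05],[0,0,0]]]'; python3 -c "
from h import *
cur()"; python3 -m jog '[[0,[0.2,0,0],[0,0,0]],[0,[0.4,0,0],[0,0,0]],[0,[0.5,0,0],[0,0,0]]]'; python3 -c "
from h import *
cur()";python3 -m jog '[[0,[0.2,0,0],[0,0,0]],[0,[0.4,0,0],[0,0,0]]]'; python3 -c "
from h import *
cur()"; python3 -m jog '[[0,[0.2,0,0],[0,0,0]],[0,[0.3,0,0],[0,0,0]]]'; python3 -c "
from h import *
cur()"
```

```text
t: 13.85
ee_pos: [392.2, -251.2, 20.6]
orientation: [-1.523, 0.451, -0.451]
ft_force: [-1.2, 1.2, 1.7]
width: 0.5
t 13.85 rack-pos [-133.9  -13.4   20.6] F rack [-1.7  0.3  1.7] w 0.5 rot err [-0.  0. -0.]
t: 14.15
ee_pos: [395.5, -253.6, 20.6]
orientation: [-1.523, 0.451, -0.451]
ft_force: [-0.8, 2.0, 0.1]
width: 0.2
t 14.15 rack-pos [-129.8  -13.6   20.6] F rack [-1.8  1.3  0.1] w 0.2 rot err [-0. -0. -0.]
t: 14.35
ee_pos: [398.8, -255.8, 20.7]
orientation: [-1.523, 0.451, -0.451]
ft_force: [-0.8, 1.5, 0.6]
width: 0.2
t 14.35 rack-pos [-125.8  -13.6   20.7] F rack [-1.5  0.8  0.6] w 0.2 rot err [-0. -0. -0.]
t: 14.55
ee_pos: [401.6, -257.6, 20.7]
orientation: [-1.523, 0.451, -0.451]
ft_force: [-0.6, 1.8, -0.9]
width: 0.6
t 14.55 rack-pos [-122.5  -13.6   20.7] F rack [-1.4  1.2 -0.9] w 0.6 rot err [-0. -0.  0.]
```

```bash
python3 -m jog '[[0,[0.2,0,0],[0,0,0]],[0,[0.3,0,0],[0,0,0]]]'; python3 -c "
from h import *
cur()"; python3 -m jog '[[0,[0.2,0,0],[0,0,0]],[0,[0.3,0,0],[0,0,0]]]'; python3 -c "
from h import *
cur()";python3 -m jog '[[0,[0.2,0,0],[0,0,0]],[0,[0.3,0,0],[0,0,0]]]'; python3 -c "
from h import *
cur()"; python3 -m jog '[[0,[0.2,0,0],[0,0,0]],[0,[0.3,0,0],[0,0,0]]]'; python3 -c "
from h import *
cur()"
```

```text
t: 14.75
ee_pos: [401.7, -257.6, 20.3]
orientation: [-1.522, 0.455, -0.447]
ft_force: [-8.1, 5.9, 6.6]
width: 0.3
t 14.75 rack-pos [-122.4  -13.6   20.3] F rack [-10.    0.6   6.6] w 0.3 rot err [-0.     0.    -0.006]
t: 14.95
ee_pos: [401.7, -257.6, 19.9]
orientation: [-1.52, 0.459, -0.442]
ft_force: [-13.5, 9.7, 12.2]
width: 0.4
t 14.95 rack-pos [-122.4  -13.6   19.9] F rack [-16.6   0.7  12.2] w 0.4 rot err [-0.     0.    -0.011]
t: 15.15
ee_pos: [401.7, -257.5, 19.6]
orientation: [-1.518, 0.464, -0.438]
ft_force: [-20.6, 12.5, 18.3]
width: 0.4
t 15.15 rack-pos [-122.5  -13.5   19.6] F rack [-24.1  -0.7  18.3] w 0.4 rot err [-0.     0.    -0.017]
t: 15.35
ee_pos: [401.7, -257.5, 19.3]
orientation: [-1.516, 0.468, -0.433]
ft_force: [-27.0, 17.4, 25.0]
width: 0.2
t 15.35 rack-pos [-122.5  -13.5   19.3] F rack [-32.1  -0.1  25. ] w 0.2 rot err [-0.     0.    -0.023]
```

Row 2 binds at TCP x ≈ -122.4, about 28 mm out. I queued too many steps in that batch, so the force rose to about 32 N before I read it, though the disc didn't visibly move. I'm backing off now and will go one step per reading for row 1.

```bash
python3 -m jog '[[0,[-2.5,0,0],[0,0,0]],[0,[-6,0,0],[0,0,0]],[0,[-7.2,0,-1],[0,0,0]],[0,[-7.2,0,-5],[0,0,0]],[0,[-7.2,0,-8.2],[0,0,0]],[0,[-7.2,0,-8.2],[0,0,0]],[0,[-7.2,0,-8.2],[0,0,0]]]'; python3 -c "
from h import *
go([-135,-95.8,20])
snap('side','s3.png',(180,130,410,290),3.4)"
```

```text
t: 16.05
ee_pos: [306.8, -295.2, 20.9]
orientation: [-1.524, 0.452, -0.454]
ft_force: [0.1, 0.2, 0.1]
width: 0.4
t 16.05 rack-pos [-181.6  -96.8   20.9] F rack [0.  0.2 0.1] w 0.4 rot err [ 0.    -0.002  0.002]
shift cm [4.66 0.1  0.11]
```

View pics/s3.png

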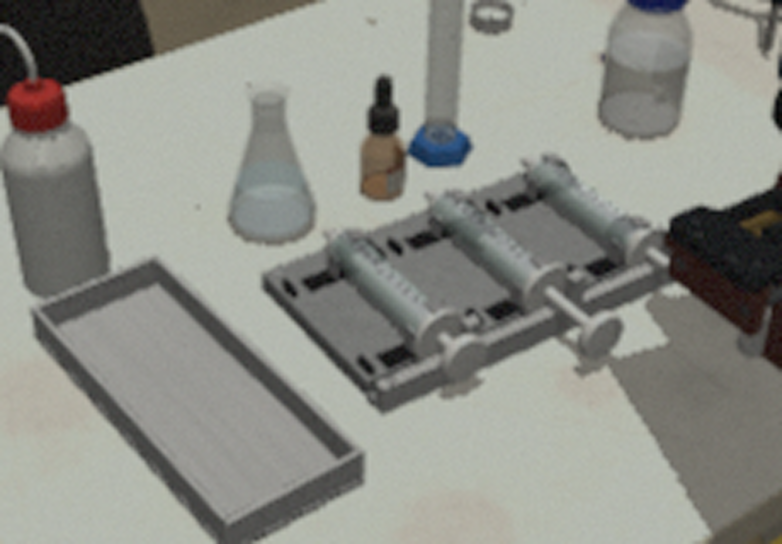

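```bash
python3 -m jog '[[0,[0.6,0,0.08],[0,0,0]],[0,[1.4,0,0.08],[0,0,0]],[0,[2.4,0,0.08],[0,0,0]],[0,[3.4,0,0.08],[0,0,0]],[0,[4.2,0,0.08],[0,0,0]],[0,[4.9,0,0.08],[0,0,0]]]'; python3 -c "
from h import *
cur()"; python3 -m jog '[[0,[0.4,0,0],[0,0,0]],[0,[0.8,0,0],[0,0,0]]]'; python3 -c "
from h import *
cur()"
```

```text
t: 16.7
ee_pos: [348.9, -319.8, 20.6]
orientation: [-1.523, 0.451, -0.451]
ft_force: [-1.1, 1.3, 0.2]
width: 0.5
t 16.70 rack-pos [-132.9  -94.6   20.6] F rack [-1.6  0.5  0.2] w 0.5 rot err [-0.  0. -0.]
t: 16.9
ee_pos: [354.9, -324.0, 20.6]
orientation: [-1.523, 0.451, -0.451]
ft_force: [-1.1, 1.5, 1.1]
width: 0.4
t 16.90 rack-pos [-125.5  -94.8   20.6] F rack [-1.8  0.7  1.1] w 0.4 rot err [-0.  0. -0.]
```

```bash
python3 -m jog '[[0,[0.3,0,0],[0,0,0]],[0,[0.6,0,0],[0,0,0]]]'; python3 -c "
from h import *
cur()"
```

```text
t: 17.1
ee_pos: [359.8, -327.2, 20.6]
orientation: [-1.523, 0.451, -0.451]
ft_force: [-0.3, 1.3, 1.7]
width: 0.9
t 17.10 rack-pos [-119.7  -94.8   20.6] F rack [-0.9  1.   1.7] w 0.9 rot err [-0. -0. -0.]
```

```bash
python3 -m jog '[[0,[0.3,0,0],[0,0,0]],[0,[0.6,0,0],[0,0,0]]]'; python3 -c "
from h import *
cur()"
```

```text
t: 17.3
ee_pos: [364.9, -330.5, 20.7]
orientation: [-1.523, 0.451, -0.451]
ft_force: [-0.9, 1.8, 0.5]
width: 0.9
t 17.30 rack-pos [-113.6  -94.9   20.7] F rack [-1.8  1.1  0.5] w 0.9 rot err [-0. -0. -0.]
```

```bash
python3 -m jog '[[0,[0.3,0,0],[0,0,0]],[0,[0.6,0,0],[0,0,0]]]'; python3 -c "
from h import *
cur()"
```

```text
t: 17.5
ee_pos: [370.0, -333.8, 20.7]
orientation: [-1.523, 0.451, -0.451]
ft_force: [-1.7, 1.8, 0.3]
width: 0.3
t 17.50 rack-pos [-107.5  -94.8   20.7] F rack [-2.4  0.6  0.3] w 0.3 rot err [-0. -0. -0.]
```

```bash
python3 -m jog '[[0,[0.3,0,0],[0,0,0]],[0,[0.6,0,0],[0,0,0]],[0,[0.9,0,0],[0,0,0]]]'; python3 -c "
from h import *
cur()"
```

```text
t: 17.8
ee_pos: [377.6, -338.8, 20.7]
orientation: [-1.523, 0.451, -0.451]
ft_force: [-0.8, 1.9, 0.7]
width: 0.5
t 17.80 rack-pos [-98.5 -94.8  20.7] F rack [-1.7  1.2  0.7] w 0.5 rot err [-0.  0. -0.]
```

```bash
python3 -m jog '[[0,[0.1,0,0],[0,0,0]],[0,[0.3,0,0],[0,0,0]],[0,[0.4,0,0],[0,0,0]]]'; python3 -c "
from h import *
cur()"
```

```text
t: 18.1
ee_pos: [380.7, -340.8, 20.7]
orientation: [-1.523, 0.451, -0.451]
ft_force: [-1.6, 1.6, 1.3]
width: 0.6
t 18.10 rack-pos [-94.8 -94.8  20.7] F rack [-2.2  0.4  1.3] w 0.6 rot err [-0.     0.    -0.001]
```

```bash
python3 -m jog '[[0,[0.1,0,0],[0,0,0]],[0,[0.2,0,0],[0,0,0]]]'; python3 -c "
from h import *
cur()"
```

```text
t: 18.3
ee_pos: [380.8, -340.6, 20.4]
orientation: [-1.522, 0.454, -0.448]
ft_force: [-9.0, 5.8, 6.3]
width: 0.6
t 18.30 rack-pos [-94.8 -94.6  20.4] F rack [-10.7   0.    6.3] w 0.6 rot err [-0.     0.    -0.004]
```

```bash
python3 -m jog '[[0,[0.1,0,0],[0,0,0]],[0,[0.1,0,0],[0,0,0]]]'; python3 -c "
from h import *
cur()"
```

```text
t: 18.5
ee_pos: [380.7, -340.5, 20.3]
orientation: [-1.521, 0.455, -0.446]
ft_force: [-8.8, 5.0, 7.0]
width: 0.5
t 18.50 rack-pos [-94.9 -94.6  20.3] F rack [-10.1  -0.6   7. ] w 0.5 rot err [-0.001  0.    -0.006]
```

```bash
python3 -m jog '[[0,[-3,0,0],[0,0,0]],[0,[-3,-4.5,0],[0,0,0]],[0.5,[-3,-9,0],[0,0,0]],[0.5,[-1,-13,2],[0,0,0]],[0.5,[3,-16,5],[0,0,0]],[0.5,[6,-17,8.1],[0,0,0]],[0.5,[6,-17,8.1],[0,0,0]],[0.5,[6,-17,8.1],[0,0,0]]]'; python3 -c "
from h import *
im=snap('wrist','w7.png')
go([0,-14,60])"
```

```text
t: 19.3
ee_pos: [478.8, -307.1, 191.0]
orientation: [-1.524, 0.448, -0.451]
ft_force: [0.0, -0.0, -0.5]
width: 43.0
t 19.35 rack-pos [-32.2 -13.8 190.2] F rack [-0.3  0.1 -0.2] w 43.6 rot err [ 0.     0.001 -0.001]
shift cm [ 3.230e+00  1.302e+01 -1.000e-02]
```

View pics/w7.png

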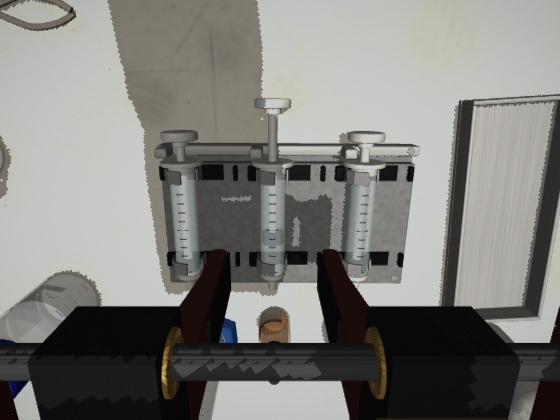

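```bash
python3 -c "
from h import *
im=load('wrist');save(im,'w7c.png',(150,90,420,290),2.9);save(im,'w7t.png',(430,85,560,325),2.4)"
```

```text
(no output)
```

View pics/w7c.png

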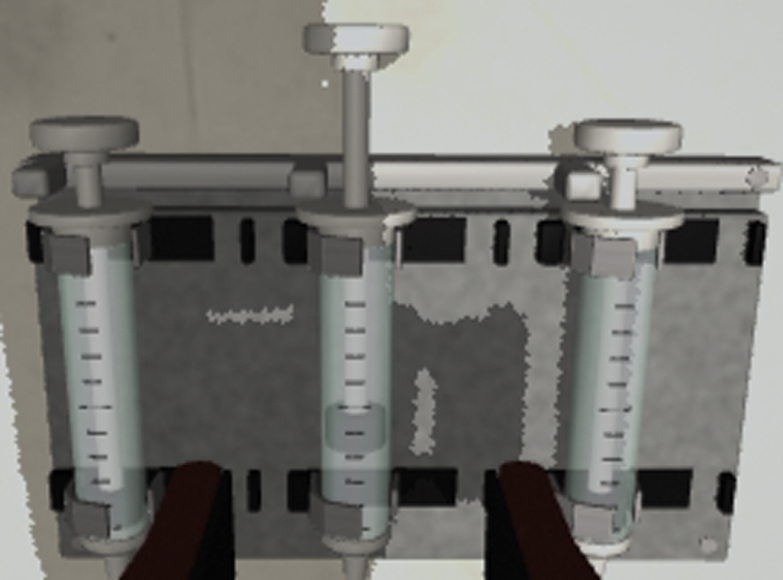

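View pics/w7t.png

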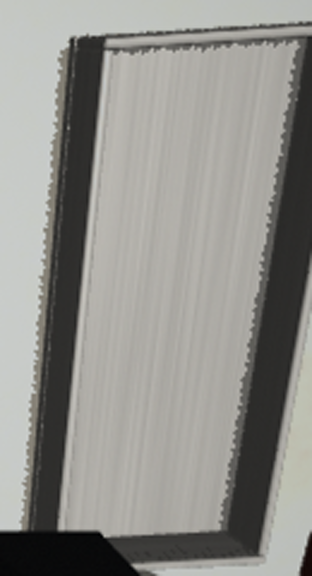

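Run:
```python
from h import *
im=load('wrist')
g=lambda X,Y,z:w2r(pt(im,430+X/2.4,85+Y/2.4,z)).round(1)
for q in [(103,40),(62,530),(265,562),(310,295)]: print(q,g(*q,26))
f=lambda X,Y,z:w2r(pt(im,150+X/2.9,90+Y/2.9,z)).round(1)
print('floor near-left',g(105,52,4),'floor near right',g(292,45,4),'floor far right',g(222,535,4))
for q in [(84,126),(356,32),(628,128)]: print('disc',f(*q,28))
for q in [(95,300),(355,300),(618,300),(100,500),(355,500),(605,500)]: print('barrel',f(*q,38))
```

```text
(103, 40) [-107.9  158.7   26. ]
(62, 530) [ 93.3 174.6  26. ]
(265, 562) [108.9 265.1  26. ]
(310, 295) [-12.2 255.9  26. ]
floor near-left [-103.2  171.8    4. ] floor near right [-106.   243.3    4. ] floor far right [109.5 261.    4. ]
disc [-80.3 -96.4  28. ]
disc [-107.9  -14.    28. ]
disc [-80.2  68.6  28. ]
barrel [-28.4 -94.4  38. ]
barrel [-28.7 -14.1  38. ]
barrel [-28.9  67.2  38. ]
barrel [ 39.4 -97.6  38. ]
barrel [ 39.1 -14.   38. ]
barrel [38.9 68.1 38. ]
```

```bash
python3 -m jog '[[0.4,[3.2,4,0],[0,0,0]],[0.4,[3.2,8,0],[0,0,0]],[0.4,[3.2,12,0],[0,0,0]],[0.4,[3.2,13,0],[0,0,0]],[0.4,[3.2,13,0],[0,0,0]]]'; python3 -c "
from h import *
im=snap('wrist','w8.png')
go([0,-14,19])"
```

```text
t: 19.85
ee_pos: [502.1, -324.0, 58.8]
orientation: [-1.522, 0.456, -0.448]
ft_force: [0.2, -0.1, -0.1]
width: 35.2
t 19.90 rack-pos [ -0.4 -14.5  60.6] F rack [0.8 0.3 0.6] w 35.0 rot err [ 0.    -0.001 -0.002]
shift cm [0.05 4.16 0.05]
```

View pics/w8.png

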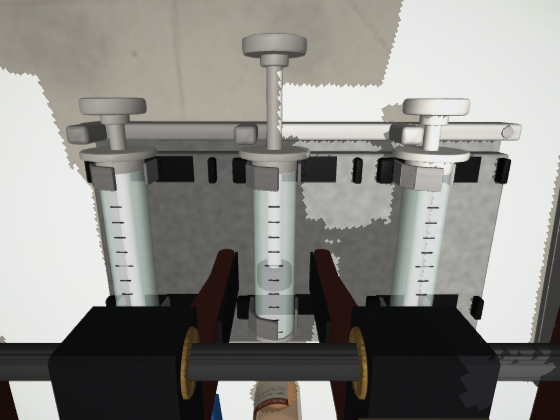

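```bash
python3 -m jog '[[0.4,[0,2,0.05],[0,0,0]],[0.4,[0,4.15,0.05],[0,0,0]],[0.4,[0,4.15,0.05],[0,0,0]],[0.32,[0,4.15,0.05],[0,0,0]],[0.32,[0,4.15,0.05],[0,0,0]],[0.32,[0,4.15,0.4],[0,0,0]]]'; python3 -c "
from h import *
cur()"
```

```text
t: 20.5
ee_pos: [507.4, -322.5, 20.9]
orientation: [-1.525, 0.449, -0.453]
ft_force: [-2.4, -5.2, 2.4]
width: 28.1
t 20.50 rack-pos [  1.6 -10.5  20.9] F rack [ 0.9 -5.7  2.4] w 28.1 rot err [0.001 0.    0.003]
```

```bash
python3 -m jog '[[0.32,[0,0,0.3],[0,0,0]],[0.32,[0,0,0.6],[0,0,0]],[0.32,[0,0,0.9],[0,0,0]]]'; python3 -c "
from h import *
cur()"
```

```text
t: 20.8
ee_pos: [512.1, -316.0, 21.2]
orientation: [-1.527, 0.448, -0.453]
ft_force: [-7.0, -10.0, 7.9]
width: 28.1
t 20.80 rack-pos [ 2.  -2.5 21.2] F rack [ -0.5 -12.2   7.9] w 28.1 rot err [0.002 0.001 0.004]
```

```bash
python3 -m jog '[[0.32,[0,0,0.3],[0,0,0]],[0.32,[0,0,0.6],[0,0,0]],[0.32,[0,0,0.9],[0,0,0]]]'; python3 -c "
from h import *
cur();snap('wrist','w9.png')"
```

```text
t: 21.1
ee_pos: [517.2, -307.5, 20.7]
orientation: [-1.525, 0.449, -0.453]
ft_force: [-2.0, -3.2, 2.0]
width: 28.2
t 21.10 rack-pos [ 1.6  7.4 20.7] F rack [ 0.1 -3.8  2. ] w 28.2 rot err [0.001 0.    0.003]
```

View pics/w9.png

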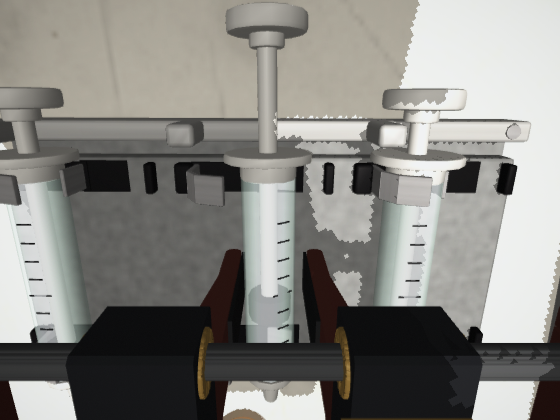

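```bash
python3 -m jog '[[0.32,[0,0,0.3],[0,0,0]],[0.32,[0,0,0.6],[0,0,0]],[0.32,[0,0,0.9],[0,0,0]]]'; python3 -c "
from h import *
cur()"
```

```text
t: 21.45
ee_pos: [521.6, -298.2, 19.3]
orientation: [-1.523, 0.451, -0.451]
ft_force: [-0.2, 0.1, -0.0]
width: 28.2
t 21.45 rack-pos [ 0.2 17.6 19.3] F rack [-0.2 -0.1 -0. ] w 28.2 rot err [-0. -0. -0.]
```

```bash
python3 -m jog '[[0.32,[0,0,0.3],[0,0,0]],[0.32,[0,0,0.5],[0,0,0]]]'; python3 -c "
from h import *
cur();snap('wrist','w10.png')"
```

```text
t: 21.65
ee_pos: [524.2, -293.9, 19.0]
orientation: [-1.523, 0.451, -0.45]
ft_force: [-4.0, -4.9, 1.0]
width: 28.1
t 21.65 rack-pos [ 0.1 22.7 19. ] F rack [-0.7 -6.3  1. ] w 28.1 rot err [-0.  0. -0.]
```

View pics/w10.png

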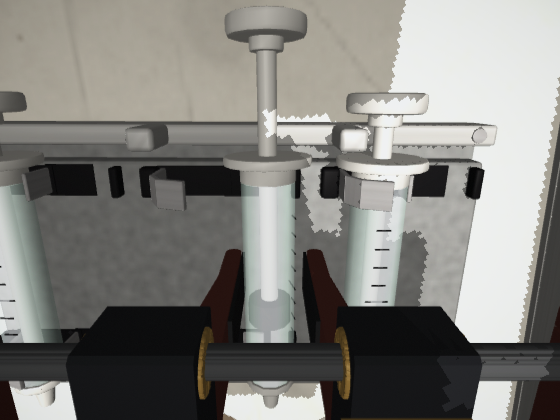

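```bash
python3 -m jog '[[0.32,[0,0.15,-0.25],[0,0,0]],[0.1,[0,0.15,-0.25],[0,0,0]],[0.1,[0,0.15,-0.25],[0,0,0]],[0.1,[0,0.15,-0.25],[0,0,0]]]'; python3 -c "
from h import *
cur()"
```

```text
t: 22.1
ee_pos: [522.6, -296.4, 17.5]
orientation: [-1.523, 0.452, -0.451]
ft_force: [0.8, 0.3, -1.3]
width: 23.3
t 22.10 rack-pos [ 0.1 19.7 17.5] F rack [ 0.5  0.7 -1.3] w 23.3 rot err [-0. -0. -0.]
```

```bash
python3 -m jog '[[0.1,[0,-0.5,0],[0,0,0]],[0.1,[0,-1.5,0],[0,0,0]],[0.1,[0,-3,0],[0,0,0]],[0.1,[0,-5,0],[0,0,0]],[0.1,[0,-7,0],[0,0,0]],[0.1,[0,-8,0],[0,0,0]],[0.1,[0,-8,0],[0,0,0]]]'; python3 -c "
from h import *
cur();snap('wrist','w11.png');snap('side','s11.png',(130,80,410,290),2.8);go([21.5,213.5,60])"
```

```text
t: 22.8
ee_pos: [523.9, -297.2, 100.0]
orientation: [-1.524, 0.448, -0.454]
ft_force: [1.6, 0.1, -2.9]
width: 23.3
t 22.80 rack-pos [  1.6  19.7 100. ] F rack [ 1.3  1.  -2.9] w 23.3 rot err [-0.     0.     0.004]
t 22.90 rack-pos [ 0.1 19.7 97.8] F rack [ 0.1 -0.7 -3.1] w 23.1 rot err [-0. -0.  0.]
shift cm [ 2.13  3.78 19.38]
```

View pics/w11.png

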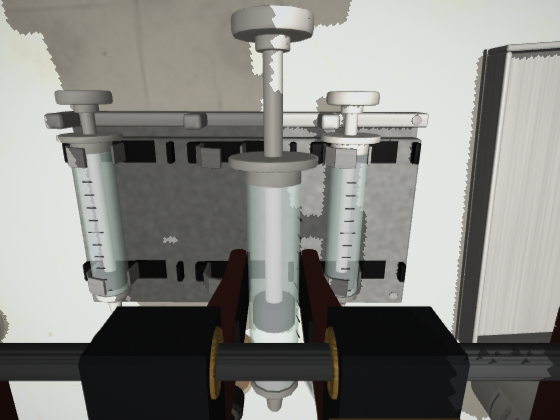

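View pics/s11.png

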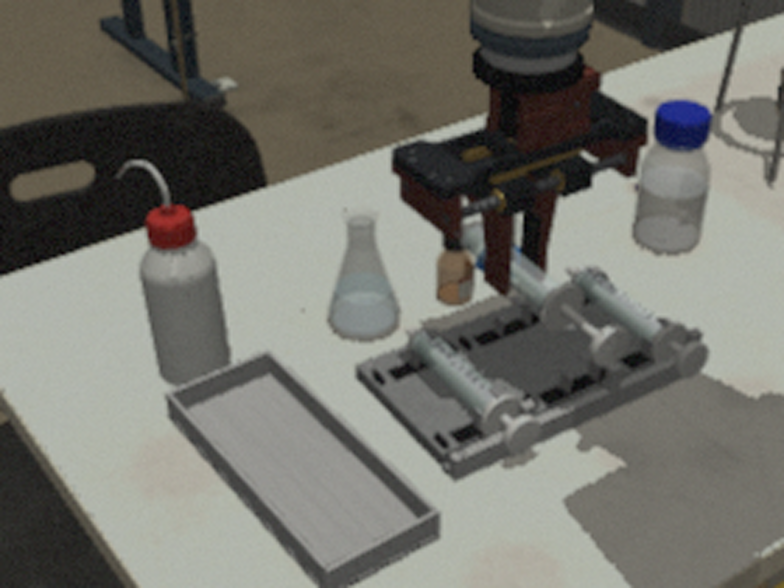

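```bash
python3 -m jog '[[0.1,[0,0,3],[0,0,0]],[0.1,[0,0,7],[0,0,0]],[0.1,[0,0,11],[0,-0.03,0]],[0.1,[0.5,0,15],[0,-0.06,0]],[0.1,[1.5,0.5,18],[0,-0.076,0]],[0.1,[2.1,1.5,19.4],[0,-0.076,0]],[0.1,[2.1,1.5,19.4],[0,-0.076,0]],[0.1,[2.1,1.5,19.4],[0,-0.076,0]]]'; python3 -c "
from h import *
cur();snap('wrist','w12.png');snap('top','top12.png',(130,80,380,310),2.4);go([21.5,213.5,30])"
```

```text
t: 23.7
ee_pos: [644.4, -145.5, 81.1]
orientation: [-1.535, 0.395, -0.389]
ft_force: [0.9, -0.4, -3.7]
width: 23.1
t 23.70 rack-pos [ 20.1 212.6  81.1] F rack [ 0.9  0.1 -3.7] w 23.1 rot err [ 0.001  0.076 -0.003]
t 23.80 rack-pos [ 20.7 212.1  82.1] F rack [ 0.3  1.  -3.1] w 23.4 rot err [ 0.001  0.075 -0.002]
shift cm [0.1  5.21 0.14]
```

View pics/w12.png

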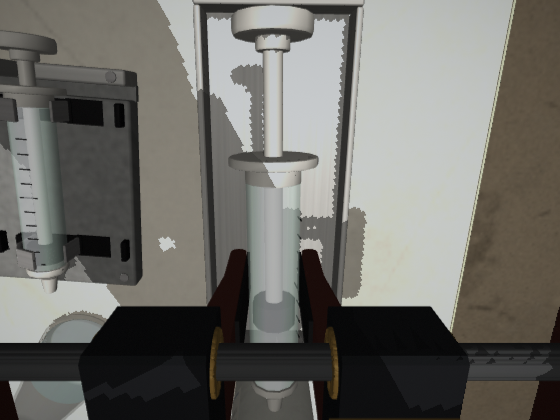

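View pics/top12.png

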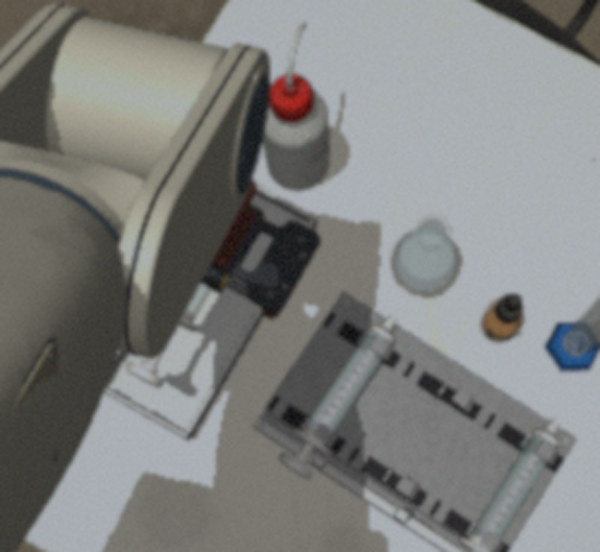

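```bash
python3 -c "
from h import *
im=load('wrist')
for q in [(195,5),(364,5),(348,215),(208,215)]: print(w2r(pt(im,*q,26)).round(1))
snap('side','s12.png',(60,0,340,290),2)
snap('side','s12.png',(60,0,340,290),2)
q=ctrl.get_obs()['qpos'];print(q)"
```

```text
[-104.1  161.    26. ]
[-111.   250.9   26. ]
[  6.6 258.5  26. ]
[ 13.4 170.7  26. ]
[-2.40974777e-01  6.45245619e-01  1.62014155e+00 -1.23317870e-04
  8.76677229e-01 -1.31028748e+00]
```

View pics/s12.png

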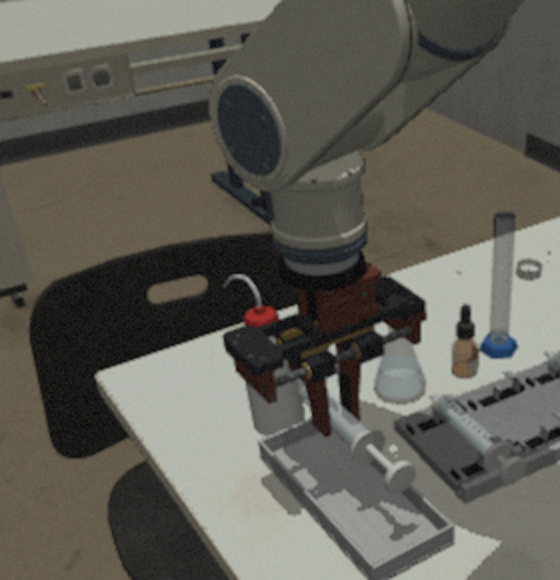

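```bash
python3 -m jog '[[0.1,[0.1,2,0.2],[0,0,0.03]],[0.1,[0.1,4,0.2],[0,0,0.06]],[0.1,[0.1,5.5,0.2],[0,0,0.06]],[0.1,[0.1,6.2,0.2],[0,0,0.06]],[0.1,[0.1,6.5,0.2],[0,0,0.06]],[0.1,[0.1,6.6,0.2],[0,0,0.06]],[0.1,[0.1,6.6,0.2],[0,0,0.06]]]'; python3 -c "
from h import *
cur()"
```

```text
t: 24.6
ee_pos: [648.2, -144.0, 17.3]
orientation: [-1.52, 0.436, -0.346]
ft_force: [-0.8, -0.1, -2.2]
width: 23.3
t 24.60 rack-pos [ 22.5 215.9  17.3] F rack [-0.6 -0.5 -2.2] w 23.3 rot err [ 0.002  0.076 -0.059]
```

```bash
python3 -m jog '[[0.1,[0,0.1,0],[0,0,0]],[0.1,[0,0.2,0],[0,0,0]],[0.1,[0,0.2,0],[0,0,0]]]'; python3 -c "
from h import *
cur();snap('wrist','w13.png')"
```

```text
t: 24.9
ee_pos: [647.8, -143.8, 14.9]
orientation: [-1.52, 0.436, -0.345]
ft_force: [-0.1, -0.3, -3.0]
width: 23.6
t 24.90 rack-pos [ 22.1 215.8  14.9] F rack [ 0.1 -0.3 -3. ] w 23.6 rot err [ 0.002  0.076 -0.06 ]
```

View pics/w13.png

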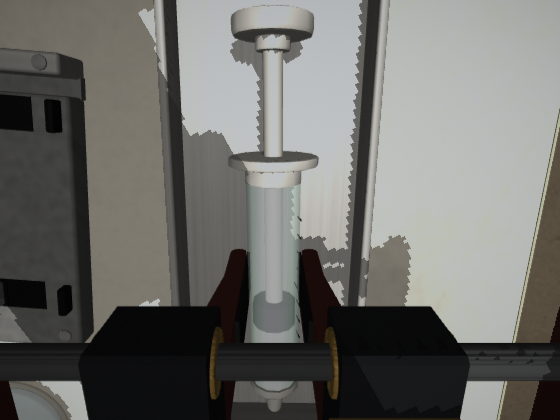

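```bash
python3 -m jog '[[0.1,[0,0.1,0],[0,0,0]],[0.1,[0,0.2,0],[0,0,0]],[0.1,[0,0.2,0],[0,0,0]]]'; python3 -c "
from h import *
cur()"
```

```text
t: 25.25
ee_pos: [647.5, -143.8, 12.5]
orientation: [-1.52, 0.437, -0.345]
ft_force: [0.2, -0.3, -3.0]
width: 23.5
t 25.25 rack-pos [ 21.7 215.7  12.5] F rack [ 0.3 -0.1 -3. ] w 23.5 rot err [ 0.002  0.076 -0.06 ]
```

```bash
python3 -m jog '[[0.1,[0,0.1,0],[0,0,0]],[0.1,[0,0.1,0],[0,0,0]]]'; python3 -c "
from h import *
cur()"
```

```text
t: 25.45
ee_pos: [647.5, -143.8, 11.5]
orientation: [-1.52, 0.437, -0.345]
ft_force: [0.9, 0.5, -3.0]
width: 23.0
t 25.45 rack-pos [ 21.7 215.7  11.5] F rack [ 0.5  0.9 -3. ] w 23.0 rot err [ 0.002  0.076 -0.06 ]
```

```bash
python3 -m jog '[[0.1,[0,0.1,0],[0,0,0]],[0.1,[0,0.1,0],[0,0,0]]]'; python3 -c "
from h import *
cur()"
```

```text
t: 25.65
ee_pos: [647.4, -143.7, 10.5]
orientation: [-1.52, 0.437, -0.345]
ft_force: [0.1, 0.9, -3.4]
width: 23.3
t 25.65 rack-pos [ 21.7 215.7  10.5] F rack [-0.4  0.8 -3.4] w 23.3 rot err [ 0.002  0.076 -0.06 ]
```

```bash
python3 -m jog '[[0.1,[0,0.1,0],[0,0,0]],[0.1,[0,0.1,0],[0,0,0]]]'; python3 -c "
from h import *
cur()"
```

```text
t: 25.85
ee_pos: [647.7, -143.8, 9.8]
orientation: [-1.52, 0.437, -0.345]
ft_force: [0.4, -0.5, -0.8]
width: 23.2
t 25.85 rack-pos [ 21.9 215.7   9.8] F rack [ 0.6 -0.2 -0.8] w 23.2 rot err [ 0.002  0.076 -0.06 ]
```

```bash
python3 -m jog '[[0.1,[0,0.1,0],[0,0,0]],[0.1,[0,0.1,0],[0,0,0]]]'; python3 -c "
from h import *
cur()"
```

```text
t: 26.05
ee_pos: [647.8, -143.9, 9.0]
orientation: [-1.52, 0.436, -0.346]
ft_force: [-0.0, -1.6, 0.8]
width: 23.1
t 26.05 rack-pos [ 22.1 215.8   9. ] F rack [ 0.9 -1.3  0.8] w 23.1 rot err [ 0.002  0.076 -0.059]
```

```bash
python3 -m jog '[[0.29,[0,0,0],[0,0,0]],[0.33,[0,0,0],[0,0,0]],[0.4,[0,0,0],[0,0,0]],[0.44,[0,0,0],[0,0,0]],[0.44,[0,-1,0],[0,0,0]],[0.44,[0,-3,0],[0,0,0]],[0.44,[0,-6,0],[0,0,0]],[0.44,[0,-9,0],[0,0,0]]]'; python3 -m jog '[[0.44,[0,-4,0],[0,0,-0.06]],[0.44,[0,-8,0],[0,0,-0.06]],[0.44,[-1,-9,-2],[0,0,-0.06]],[0.44,[-1,-9,-2],[0,0,-0.06]]]'; python3 -c "
from h import *
cur();snap('wrist','w14.png');snap('side','s14.png',(130,80,410,290),2.8)"
```

```text
t: 26.85
ee_pos: [652.0, -146.3, 99.8]
orientation: [-1.52, 0.437, -0.344]
ft_force: [0.9, 0.1, 0.6]
width: 38.7
t: 27.25
ee_pos: [638.7, -162.8, 192.6]
orientation: [-1.535, 0.389, -0.396]
ft_force: [0.2, -0.5, -1.0]
width: 38.3
t 27.25 rack-pos [ 24.8 194.9 192.6] F rack [ 0.5 -0.3 -1. ] w 38.3 rot err [-0.001  0.075  0.004]
```

View pics/w14.png

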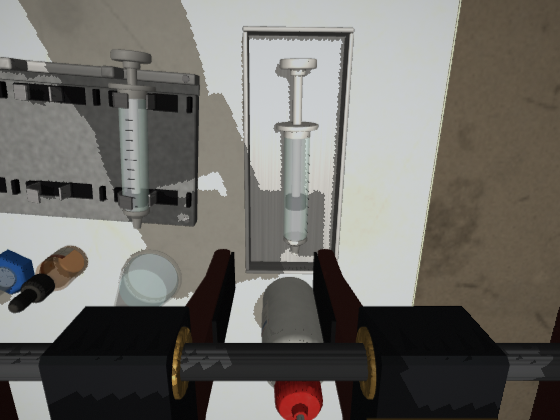

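View pics/s14.png

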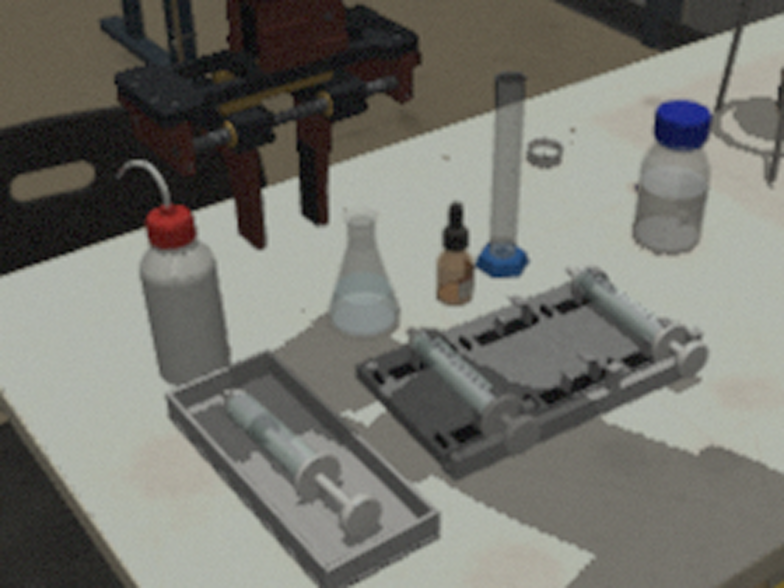

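```bash
python3 -m jog '[[0.44,[-3,0,-5],[0,0.075,0]],[0.44,[-6,0,-10],[0,0.075,0]],[0.44,[-7,0,-15],[0,0.075,0]],[0.44,[-7,0,-20],[0,0.075,0]],[0.44,[-7,0,-21],[0,0.075,0]],[0.44,[-7,0,-21],[0,0.075,0]],[0.44,[-7,0,-21],[0,0.075,0]]]';python3 -c "
from h import *
cur();im=snap('wrist','w15.png');save(im,'w15c.png',(150,90,420,290),2.9)"
```

```text
t: 28.05
ee_pos: [476.4, -312.1, 188.0]
orientation: [-1.522, 0.452, -0.45]
ft_force: [0.2, 0.0, 0.3]
width: 38.4
t 28.05 rack-pos [-30.1 -18.7 188. ] F rack [0.2 0.1 0.3] w 38.4 rot err [-0.    -0.    -0.002]
```

View pics/w15.png

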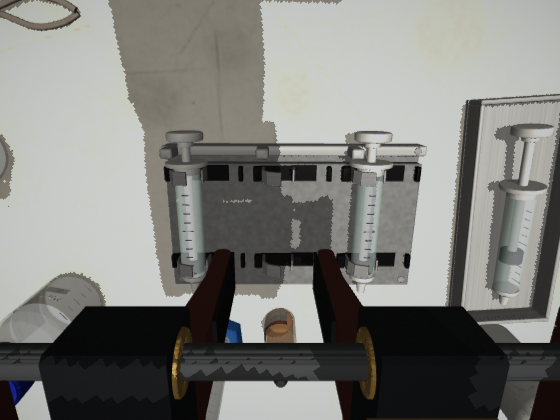

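View pics/w15c.png

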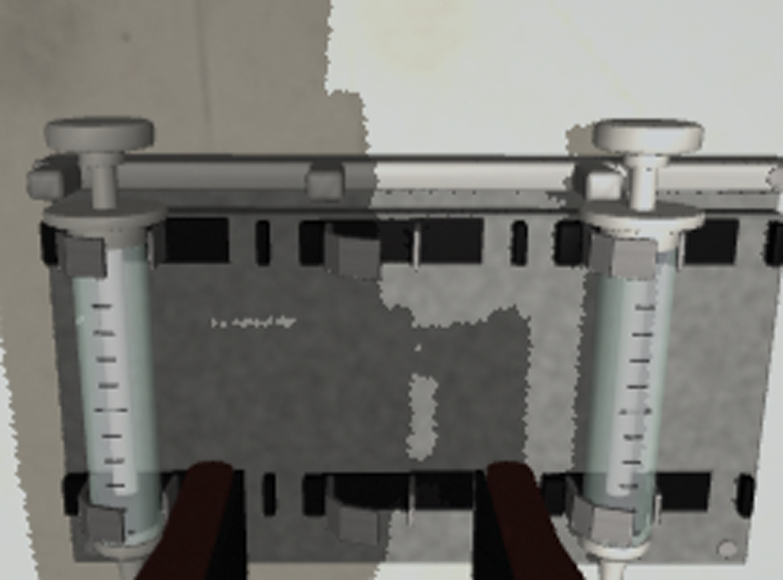

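Syringes 1 and 3 are seated in their clips with their discs level at (184,136) and (371,136). Syringe 2 lies lengthways in the tray around (520,215), and the flask, bottles and cylinder are upright. I'm handing in.

```bash
python3 -c "
from h import *
print(ctrl.close_job())"
```

```text
the job is handed in; nothing more can be done
None
```

The job is done and handed in at about 28 s, with one slip: I pushed the binding plunger with more force than intended.

- **Drawing out:** I hooked all three plungers and drew each one out until the reading stopped moving under 6–10 N.
- **Good syringes:** 3 and 1 ran in freely at about 2–3 N and stopped home. In the last pictures both are seated in their clips with their discs level.
- **Binding syringe:** 2 stopped with about 28 mm still out. I rolled it out of its clips, lifted it and set it down under light contact. The last pictures show it lengthways in the tray, clear of the walls and resting on its flange and nozzle end.
- **Surroundings:** the flask, cylinder, wash bottle and dropper were still standing in the pictures, and the arm was clear of everything at the end.

**The slip:** at syringe 2's bind I queued several small steps before reading the force. The push rose to about 10, then 17, 24 and 32 N before I backed off, so that plunger was forced rather than only run in as far as it went easily. The tip position moved by no more than about 0.1 mm over those steps, so the plunger shows no sign of having been driven further in.

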